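Hang wet test panels on the drying rail

TASK

First switch the drying blower off by swinging its lever towards you. Hook every test-panel holder standing on the bench onto the rail at its open loading end, outside the drip tray, and slide it along the rail to a white band of its own, filling the bands in any way but never carrying a holder in over the tray part of the rail or lifting it off there. Grip the plastic holders gently, by the tab and with no more than 25 N, leave the other things on the bench alone, and when all the holders hang still on their bands switch the blower on by swinging the lever fully away from you.

Things in the scene. Friction and masses are not known exactly. Their poses are not given: they have to be found in the camera images.
- holderA_tab (a point): centre of the square grip tab on top of a test-panel holder: 20 mm (x) by 16 mm (y), from 154 to 203 mm above the holder's underside; this point is 184 mm up, on the tab's axis, 48 mm above where the rail's centre line lies once hooked. Hold by the tab only, from above. Two or three alike holders are present (see holderA for shape); an absent one gives None
- holderB_tab (a point): the same for another holder of the same shape
- holderC_tab (a point): the same for another holder of the same shape
- holderD_tab (a point): the same for another holder of the same shape
- rail_mark1 (a point): centre of a white band, 24 mm long, round the dark steel drying rail (farthest from the loading end), on the rail's centre line 200 mm above the bench. Axes: y along the rail towards its loading end, z up, x level and away from the robot. The rail is a straight bar 12 mm thick, 420 mm long, on a post at each end; bands 80 mm apart
- rail_mark2 (a point): centre of another white band on the rail (the middle one); axes as for rail_mark1
- rail_mark3 (a point): centre of another white band on the rail (nearest the loading end); axes as for rail_mark1
- rail_load (a point): point on the rail's centre line in the middle of the open loading end, 125 mm beyond rail_mark3 in +y; the end post is 70 mm further. The aluminium drip tray (150 mm wide, 15 mm high) lies below the marked part only: its edge is 65 mm from this point towards the marks. Axes as for rail_mark1
- switch (a joint): toggle lever of the drying blower, rad: 0 = leaning towards the robot (off), 1.0 = leaning away from the robot (on). It stays where it is left, and is stiff by about 1 N at its ball
- switch_tip (a point): centre of the 26 mm black ball at the lever's end. The lever swings in the x-z plane of this point's base box (80 mm long, pivot 92 mm above the bench; ball 162 mm above the bench at either end of travel, 172 mm half-way)
- switch_base: the lever's fixed base, 70 x 50 x 25 mm, on a fixed switch box (110 x 90 mm, 70 mm high) on the bench; origin on the base's underside, 70 mm above the bench, below the pivot; x is the direction in which the lever swings to on
- holderA: a holder, rigid white plastic, 0.12 to 0.26 kg, 203 mm tall, standing on a 90 (x) by 64 (y) by 8 mm foot; origin at the centre of its underside, z up. Blue painted panel in its x-z plane: 84 mm along x, 6 mm thick, up to 78 mm. Above it a goose neck at x = -30 to -22 mm leads to a hook like an inverted V (sides 55 degrees steep), open towards +x; its lip reaches to x = +27 mm. The hook is 14 mm wide along y
- holderB: another holder, same shape. A rail along y enters the hook from +x between the neck's foot (83 mm up) and the lip's lower edge (118 mm up), so with its centre line about 100 mm up (10 mm play either way); then the holder is lowered 36 mm until the rail lies under the peaked inside, its centre line 136 mm up at x = 0. Outer peak of the hook: 161 mm up. It then hangs upright by itself
- holderC: another holder, same shape; origin at the centre of its underside
- holderD: another holder, same shape; origin at the centre of its underside
- tape: bystander, to be left alone: roll of yellow tape, 84 mm across, 24 mm high, lying flat; origin at the centre of its underside
- tape_small: bystander, to be left alone: small paper tape roll, 52 mm across, 20 mm high; origin at the centre of its underside
- cup: bystander, to be left alone: white mixing cup, 76 mm across the rim, 70 mm high; origin at the centre of its underside
- tin: bystander, to be left alone: closed bare metal tin, 72 mm across, 70 mm high; origin at the centre of its underside
- block: bystander, to be left alone: cork sanding block, 100 x 60 x 30 mm; origin at the centre of its underside
- jar: bystander, to be left alone: amber glass jar with black cap, 60 mm across, 65 mm high; origin at the centre of its underside
Things that resemble listed ones, but are neither listed nor needed, are in the scene too. Leave any purple or yellow look-alike of the holderD alone.

How it is judged:
On the way, in this order (a step that is already met when the one before it is completed fails the run):
1. the blower is switched off (lever below 0.15 rad) (value of joint switch below 0.15 rad), for 0.2 s.
2. every holder hangs on the rail at a band of its own, released, while the blower is off (value of joint switch below 0.15 rad and x of holderA_tab in the frame of rail_mark2 between -0.02 and 0.02 m and z of holderA_tab in the frame of rail_mark2 between 0.038 and 0.056 m and angle between each of holderA_tab, holderB_tab, holderC_tab, holderD_tab's own z axis and vertical below 0.25 rad and (y of holderA_tab in the frame of rail_mark1 between -0.014 and 0.014 m or y of holderA_tab in the frame of rail_mark2 between -0.014 and 0.014 m or y of holderA_tab in the frame of rail_mark3 between -0.014 and 0.014 m) and linear speed of each of holderA, holderB, holderC, holderD below 0.03 m/s and angular speed of each of holderA, holderB, holderC, holderD below 0.4 rad/s and x of holderB_tab in the frame of rail_mark2 between -0.02 and 0.02 m and z of holderB_tab in the frame of rail_mark2 between 0.038 and 0.056 m and (y of holderB_tab in the frame of rail_mark1 between -0.014 and 0.014 m or y of holderB_tab in the frame of rail_mark2 between -0.014 and 0.014 m or y of holderB_tab in the frame of rail_mark3 between -0.014 and 0.014 m) and x of holderC_tab in the frame of rail_mark2 between -0.02 and 0.02 m and z of holderC_tab in the frame of rail_mark2 between 0.038 and 0.056 m and (y of holderC_tab in the frame of rail_mark1 between -0.014 and 0.014 m or y of holderC_tab in the frame of rail_mark2 between -0.014 and 0.014 m or y of holderC_tab in the frame of rail_mark3 between -0.014 and 0.014 m) and x of holderD_tab in the frame of rail_mark2 between -0.02 and 0.02 m and z of holderD_tab in the frame of rail_mark2 between 0.038 and 0.056 m and (y of holderD_tab in the frame of rail_mark1 between -0.014 and 0.014 m or y of holderD_tab in the frame of rail_mark2 between -0.014 and 0.014 m or y of holderD_tab in the frame of rail_mark3 between -0.014 and 0.014 m) and horizontal distance between holderA_tab and holderB_tab above 0.04 m and horizontal distance between each of holderA_tab, holderB_tab and holderC_tab above 0.04 m and horizontal distance between each of holderA_tab, holderB_tab, holderC_tab and holderD_tab above 0.04 m and contact force between the fingers and holderA below 0.2 N and contact force between the fingers and holderB below 0.2 N and contact force between the fingers and holderC below 0.2 N and contact force between the fingers and holderD below 0.2 N), for 0.3 s.
3. the blower is switched on (lever above 0.85 rad) (value of joint switch above 0.85 rad), for 0.2 s.
At the end, for the whole second after the job is handed in: Every holder present hangs on the rail (its tab upright within 0.25 rad, 38 to 56 mm above and within 20 mm of the rail's centre line) with its hook centre within 14 mm of the centre of a white band, no two on the same band, still and released, and the lever is past 0.85 rad (on) (value of joint switch above 0.85 rad and x of holderA_tab in the frame of rail_mark2 between -0.02 and 0.02 m and z of holderA_tab in the frame of rail_mark2 between 0.038 and 0.056 m and angle between each of holderA_tab, holderB_tab, holderC_tab, holderD_tab's own z axis and vertical below 0.25 rad and (y of holderA_tab in the frame of rail_mark1 between -0.014 and 0.014 m or y of holderA_tab in the frame of rail_mark2 between -0.014 and 0.014 m or y of holderA_tab in the frame of rail_mark3 between -0.014 and 0.014 m) and linear speed of each of holderA, holderB, holderC, holderD below 0.03 m/s and angular speed of each of holderA, holderB, holderC, holderD below 0.4 rad/s and x of holderB_tab in the frame of rail_mark2 between -0.02 and 0.02 m and z of holderB_tab in the frame of rail_mark2 between 0.038 and 0.056 m and (y of holderB_tab in the frame of rail_mark1 between -0.014 and 0.014 m or y of holderB_tab in the frame of rail_mark2 between -0.014 and 0.014 m or y of holderB_tab in the frame of rail_mark3 between -0.014 and 0.014 m) and x of holderC_tab in the frame of rail_mark2 between -0.02 and 0.02 m and z of holderC_tab in the frame of rail_mark2 between 0.038 and 0.056 m and (y of holderC_tab in the frame of rail_mark1 between -0.014 and 0.014 m or y of holderC_tab in the frame of rail_mark2 between -0.014 and 0.014 m or y of holderC_tab in the frame of rail_mark3 between -0.014 and 0.014 m) and x of holderD_tab in the frame of rail_mark2 between -0.02 and 0.02 m and z of holderD_tab in the frame of rail_mark2 between 0.038 and 0.056 m and (y of holderD_tab in the frame of rail_mark1 between -0.014 and 0.014 m or y of holderD_tab in the frame of rail_mark2 between -0.014 and 0.014 m or y of holderD_tab in the frame of rail_mark3 between -0.014 and 0.014 m) and horizontal distance between holderA_tab and holderB_tab above 0.04 m and horizontal distance between each of holderA_tab, holderB_tab and holderC_tab above 0.04 m and horizontal distance between each of holderA_tab, holderB_tab, holderC_tab and holderD_tab above 0.04 m and contact force between the fingers and holderA below 0.2 N and contact force between the fingers and holderB below 0.2 N and contact force between the fingers and holderC below 0.2 N and contact force between the fingers and holderD below 0.2 N); the robot touches nothing.
It fails at once if a holder is squeezed with more than 30 N a finger (60 N over both) (contact force between the fingers and holderA above 60 N or contact force between the fingers and holderB above 60 N or contact force between the fingers and holderC above 60 N or contact force between the fingers and holderD above 60 N).
It fails at once if a holder is held above the tray part of the rail (carried over it, hooked on or lifted off there) instead of being hooked on at the loading end ((x of holderA_tab in the frame of rail_mark2 between -0.04 and 0.04 m and y of holderA_tab in the frame of rail_mark2 between -0.2 and 0.135 m and z of holderA_tab in the frame of rail_mark2 above 0.068 m) or (x of holderB_tab in the frame of rail_mark2 between -0.04 and 0.04 m and y of holderB_tab in the frame of rail_mark2 between -0.2 and 0.135 m and z of holderB_tab in the frame of rail_mark2 above 0.068 m) or (x of holderC_tab in the frame of rail_mark2 between -0.04 and 0.04 m and y of holderC_tab in the frame of rail_mark2 between -0.2 and 0.135 m and z of holderC_tab in the frame of rail_mark2 above 0.068 m) or (x of holderD_tab in the frame of rail_mark2 between -0.04 and 0.04 m and y of holderD_tab in the frame of rail_mark2 between -0.2 and 0.135 m and z of holderD_tab in the frame of rail_mark2 above 0.068 m)).
It fails at once if a bystander is knocked over or shoved more than 8 cm ((distance of tape from where it was at the start of the episode above 0.08 m or angle between tape's own z axis and vertical above 0.6 rad) or (distance of tape_small from where it was at the start of the episode above 0.08 m or angle between tape_small's own z axis and vertical above 0.6 rad) or (distance of cup from where it was at the start of the episode above 0.08 m or angle between cup's own z axis and vertical above 0.6 rad) or (distance of tin from where it was at the start of the episode above 0.08 m or angle between tin's own z axis and vertical above 0.6 rad) or (distance of block from where it was at the start of the episode above 0.08 m or angle between block's own z axis and vertical above 0.6 rad) or (distance of jar from where it was at the start of the episode above 0.08 m or angle between jar's own z axis and vertical above 0.6 rad)).
Of holderA, holderB, holderC, holderD only 2 to 3 are there at a start; the rules pass over those that are not, and their reading is None.
At some moment in a run one of holderA, holderB, holderC, holderD may be knocked a few centimetres aside while the robot is not near it.
It also fails if it takes over 210 s, if anything falls off the work surface, if the arm or the gripper's body presses on something with over 40 N, if the wrist force passes 120 N, or if a joint passes its speed limit or range.

ROBOT

A 6-joint arm with a two-finger parallel gripper is mounted at the origin on the work surface. World frame = base frame: x ahead of the robot, y to its left, z up, the work surface at z = 0. Lengths are in m, angles in rad, forces in N, time in s.
With the tool pointing down it reaches from about 0.375 to 0.9 m from the base axis. Payload 3.1 kg.
Tool frame: the origin (TCP) lies midway between the tips of the shut fingers; the grasp point (between the pads) lies 19 mm behind it (manip.grasp_offset is the distance from the TCP to the grasp point, in m); z points along the fingers, y is the line along which they close (so a half turn about z gives the same grasp; the last joint's range is limited). The gripper opens to 85 mm and grips with 20 to 120 N. Pads are 22 mm wide; open, the fingers measure 114 mm over their backs; the gripper's body (76 mm by 85 mm) begins 54 mm behind the grasp point. The pads swing forward as they close: fully open they stand 13 mm farther back than shut.
Start: joints at [0.979, 0.527, 1.433, -0, 1.181, -0.178], TCP at [0.251, 0.572, 0.231] pointing down, gripper open.
Joint ranges: [-3.08, 3.08], [-0.75, 2.2], [0.22, 2.44], [-1.43, 4.57], [0, 2.65], [-2.85, 2.85]. Speed limits (rad/s): [2.79, 2.79, 3.14, 3.14, 3.14, 3.14].

INTERFACE

Orientations are given as a unit quaternion [x, y, z, w].
In Python, from station import sensors, cams, order, manip gives the robot as it stands.
- The arm moves only by the tool move_arm, never from a script. Its argument "targets" is a list of rows, each an object of numbers: "dx", "dy", "dz": the shift along the world's x, y, z normalised to -1 to 1, where 1 is 25 mm; "rx", "ry", "rz": the turn, a rotation vector about the world's x, y, z normalised to -1 to 1, where 1 is 30 degrees. A call has exactly 10 rows; each row shifts and turns the commanded pose from where the row before left it; what a row does not reach is not made up. A row lasts 1/8 s, in which the tool goes at most 62.5 mm and 10.7 degrees, less where a joint would pass 70% of its speed; a pose out of reach is approached as far as the arm can. A call with a number of a shift or a turn outside -1 to 1 is refused whole. A call with a gripper value outside its range is refused whole. "claw" is the opening in per cent of the stroke, from 0 (shut) to 100 (fully open), set as the call begins (left out, the last holds). The fingers move at their own pace and stop on an object; "newtons" is the grip in N (left out, the last holds). Time passes only in rows, so rows that do not move let the fingers close, or fill a call up. It gives the time, the measured TCP pose, the force, the opening and the grip force at its end, in the units of the state.
- sensors.sense(): the state, without advancing time (a new reading comes with each control period).
- cams.snapshot(name): name is "scene" or "top" or "wrist"; returns the picture (420x560x3 uint8, red, green, blue); there is no depth.
- cams.camera_model(name): a dict with "fx", "fy", "cx", "cy" (pixels), "extrinsics" (4x4, takes a point from world to camera coordinates). Camera axes: x right, y down, z forward; pixel columns grow to the right and rows downward; lengths in m; the calibration is good to about 2 mm. A picture is of the moment at which its call begins: read the wrist's pose just before it. camera_model takes no time and is no camera call; for the wrist camera it gives the pose at the moment of the call.
- order.sign_off(): hands the job in; it is judged then, once.
The state is a dict: "t": time; "q": joint angles; "qd": joint speeds; "tau": joint torques, N m; "tcp_pos": TCP position; "tool_rot": TCP orientation; "force": force on the tool from outside, world axes, zero at the start; "ft_torque": the same for the moment, N m; "finger_gap": opening from 0.0 (shut) to 1.0 (fully open); "gripper_force": force on a finger pad.
Only numpy, scipy, OpenCV 4.12 (cv2) and the standard library are available. Lean on these libraries where they do the work, as an engineer would, in place of code of your own. Each camera call takes 0.05 s, during which the arm holds its last target. There are 200 camera calls.

## Working session

There is one attempt and no reset: what is moved stays moved. The work goes in short steps, Python scripts to look and compute and a tool call to move; the robot and the scene stay as the last step left them, time stands still between calls to the robot, and variables do not carry over. Pictures are saved under pics/ and viewed, at most 14 in all, crops included, and the job is handed in when it is done.

Besides the shell and the picture viewer there is one more tool, called after ">>>" as name(argument=value, ...), one argument or row to a line, values as JSON. move_arm: Moves the arm, as the interface text tells. Scaled input: -1 to 1 covers 25 mm each way for a shift and 30 degrees each way for a turn. Its arguments: {"type":"object","properties":{"targets":{"type":"array"},"claw":{"type":"number"},"newtons":{"type":"number"}},"required":["targets"]}

```bash
mkdir -p pics; cat > h.py <<'E'
import numpy as np, cv2
from station import sensors, cams, order, manip
def snap(n,f=None):
    m=cams.camera_model(n); im=cams.snapshot(n)
    if f: cv2.imwrite('pics/'+f,cv2.cvtColor(im,cv2.COLOR_RGB2BGR))
    return im,m
def ray(m,u,v):
    E=np.array(m['extrinsics']); R=E[:3,:3]; o=-R.T@E[:3,3]
    d=R.T@np.array([(u-m['cx'])/m['fx'],(v-m['cy'])/m['fy'],1]); return o,d
def onz(m,u,v,z):
    o,d=ray(m,u,v); return o+d*(z-o[2])/d[2]
def tri(m1,p1,m2,p2):
    o1,d1=ray(m1,*p1);o2,d2=ray(m2,*p2)
    t=np.linalg.lstsq(np.c_[d1,-d2],o2-o1,rcond=None)[0]
    a=o1+d1*t[0];b=o2+d2*t[1]; return (a+b)/2,np.linalg.norm(a-b)
def proj(m,p):
    c=np.array(m['extrinsics'])@np.r_[p,1]; return np.round([m['fx']*c[0]/c[2]+m['cx'],m['fy']*c[1]/c[2]+m['cy']],1)
E
python3 - <<'E'
from h import *
np.set_printoptions(precision=3,suppress=True)
for n in('scene','top'):
    im,m=snap(n,n+'0.png'); o,d=ray(m,280,210); print(n,o,d,m['fx'])
print(sensors.sense(), manip.grasp_offset)
E
```

```text
scene [ 1.385 -0.44   0.909] [-0.714  0.373 -0.592] 520.7541125302532
top [0.236 0.02  1.657] [ 0.153 -0.002 -0.988] 524.3355047339126
{'t': 0.1, 'q': array([ 0.978,  0.528,  1.434,  0.   ,  1.181, -0.178]), 'qd': array([-0.   , -0.001, -0.001,  0.   , -0.   ,  0.001]), 'tau': array([ -0.   , -44.331, -17.859,  -0.   ,   0.004,   0.   ]), 'tcp_pos': array([0.251, 0.572, 0.23 ]), 'tool_rot': array([ 0.205,  0.979, -0.001, -0.   ]), 'force': array([ 0.695,  0.731, -0.056]), 'ft_torque': array([-0.021, -0.008, -0.026]), 'gripper_force': 0.0, 'finger_gap': 0.9938071673568596} 0.0187
```

View pics/scene0.png

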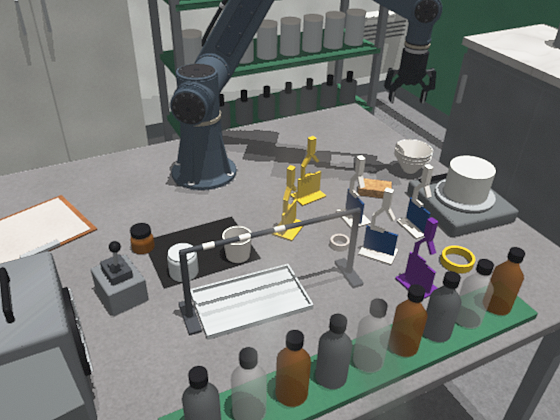

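View pics/top0.png

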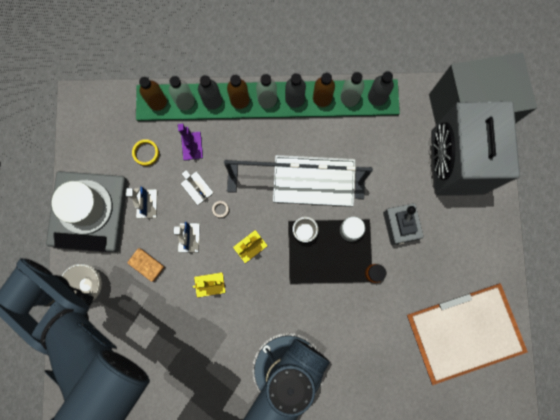

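The scene view shows three white holders (tabs near (359,160), (388,195) and (428,170)), two yellow and one purple look-alike, the rail from (185,250) to (358,212), and the switch ball at (114,246). The top view shows the same holders at (143,203), (197,187) and (187,237), with the switch at (408,212). I'll enlarge both.

```bash
python3 - <<'E'
import cv2
a=cv2.imread('pics/top0.png')[120:270,115:285]; cv2.imwrite('pics/topc.png',cv2.resize(a,None,fx=4,fy=4,interpolation=2)[:600])
b=cv2.imread('pics/scene0.png')[140:280,320:460]; c=cv2.imread('pics/top0.png')[140:240,220:430]
cv2.imwrite('pics/scc.png',cv2.resize(b,None,fx=4.2,fy=4.2,interpolation=2)); cv2.imwrite('pics/railtop.png',cv2.resize(c,None,fx=3.8,fy=3.8,interpolation=2))
E
```

```text
(no output)
```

View pics/topc.png

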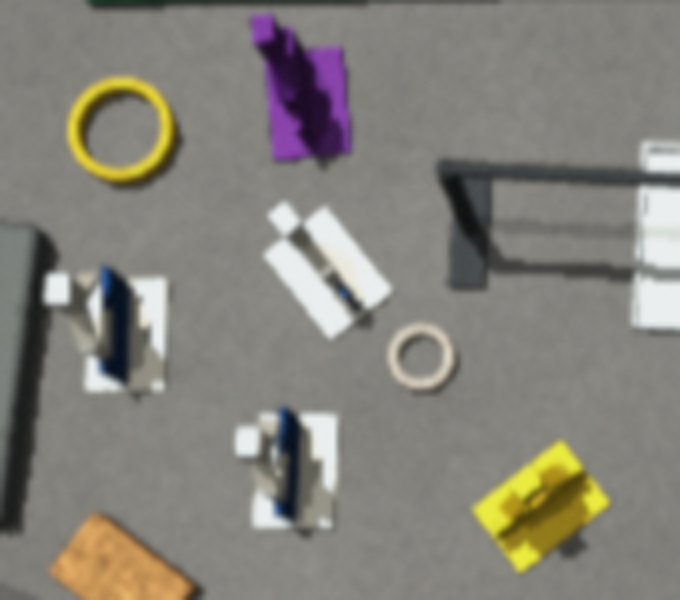

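View pics/scc.png

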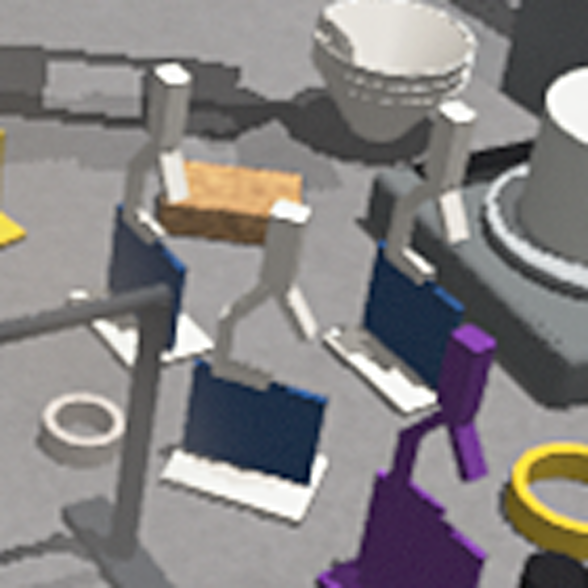

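View pics/railtop.png

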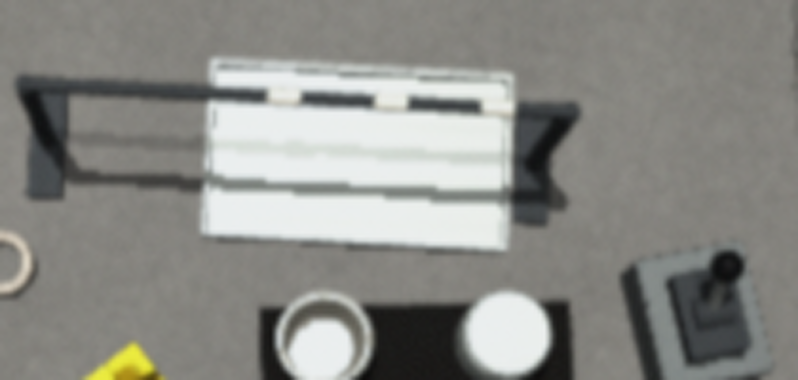

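From the crops, top-view tab tops are at (129.3,192.5), (186,174.5) and (177,230.3), and scene-view tops at (429,167), (389,190.5) and (361,158). All three hooks open away from the robot. The bands are at top-view (350.8,168.2), (322.9,166.8) and (294.5,165.3). The loading end is on the left (+y), and the lever leans away (on).

```bash
python3 - <<'E'
from h import *
np.set_printoptions(precision=4,suppress=True)
T=cams.camera_model('top');S=cams.camera_model('scene')
for n,a,b,z in [('H1',(129.25,192.5),(429,166.9),.203),('H2',(186,174.5),(389,190.5),.203),('H3',(177,230.25),(361,158.1),.203),('pot',(73,202),(470,168),.12),('ball',(411.5,209.5),(114,246),.162)]:
    print(n,*tri(T,a,S,b),onz(T,*a,z),onz(S,*b,z))
B=np.array([onz(T,*p,.203) for p in[(350.8,168.2),(322.9,166.8),(294.5,165.3)]]);print(B,np.linalg.norm(B[1]-B[0]),np.linalg.norm(B[2]-B[1]))
e=[onz(T,19/3.8+220,85/3.8+140,.203),onz(T,578/3.8+220,108/3.8+140,.203)];print('ends',e,np.degrees(np.arctan2(*(e[0]-e[1])[:2])))
# H2 foot
f=[onz(T,x/4+115,y/4+120,.008) for x,y in[(265,255),(322,207),(392,288),(333,338)]];print(np.array(f),np.mean(f,0))
for k,q in dict(H1=[(85,390),(165,390),(165,278)],H3=[(252,527),(332,527),(338,414)]).items(): print(k,np.array([onz(T,x/4+115,y/4+120,.008) for x,y in q]))
# switchbox top corners
print('box',np.array([onz(T,x/3.8+220,y/3.8+140,.07) for x,y in[(633,265),(728,243),(770,360)]]))
print('base',np.array([onz(T,x/3.8+220,y/3.8+140,.095) for x,y in[(668,280),(728,265),(750,350),(690,362)]]))
E
```

```text
H1 [0.5216 0.4454 0.1985] 0.004043827443027716 [0.5195 0.4423 0.203 ] [0.5274 0.4421 0.203 ]
H2 [0.5694 0.2832 0.1996] 0.001850736396773332 [0.5681 0.2818 0.203 ] [0.5735 0.2808 0.203 ]
H3 [0.4103 0.3077 0.1992] 0.002328933459183108 [0.4092 0.3059 0.203 ] [0.4157 0.3049 0.203 ]
pot [0.5057 0.6246 0.141 ] 0.002899164034878385 [0.5104 0.6343 0.12  ] [0.4815 0.6518 0.12  ]
ball [ 0.4593 -0.3603  0.1689] 0.0009188055748153845 [ 0.4604 -0.3616  0.162 ] [ 0.4504 -0.36    0.162 ]
[[ 0.5763 -0.1864  0.203 ]
 [ 0.5821 -0.1075  0.203 ]
 [ 0.5882 -0.027   0.203 ]] 0.07913156979590887 0.08072653196328393
ends [array([0.6011, 0.1707, 0.203 ]), array([ 0.5743, -0.2467,  0.203 ])] 3.666230683897695
[[0.5826 0.332  0.008 ]
 [0.6211 0.2862 0.008 ]
 [0.5534 0.2298 0.008 ]
 [0.5138 0.277  0.008 ]] [0.5677 0.2813 0.008 ]
H1 [[0.476  0.4747 0.008 ]
 [0.4747 0.4108 0.008 ]
 [0.5655 0.4122 0.008 ]]
H3 [[0.3642 0.3405 0.008 ]
 [0.363  0.2773 0.008 ]
 [0.4526 0.2729 0.008 ]]
box [[ 0.4751 -0.3091  0.07  ]
 [ 0.4914 -0.3863  0.07  ]
 [ 0.3962 -0.4142  0.07  ]]
base [[ 0.4587 -0.3309  0.095 ]
 [ 0.4698 -0.3789  0.095 ]
 [ 0.4019 -0.3922  0.095 ]
 [ 0.3933 -0.3446  0.095 ]]
```

>>> move_arm(
  targets=[
    {"dz": 1},
    {"dz": 1},
    {"dx": 0.8,"dy": -0.4,"dz": 1,"rz": 0.33},
    {"dx": 1,"dy": -0.4,"dz": 1,"rz": 0.34},
    {"dx": 1,"dy": -0.5,"dz": 1},
    {"dx": 1,"dy": -0.5},
    {"dx": 1,"dy": -0.5},
    {"dx": 1,"dy": -0.5},
    {"dx": 1,"dy": -0.5},
    {"dx": 1,"dy": -0.7},
  ],
  claw=0,
  newtons=20,
)

```text
schema error: expected keys dx, dy, dz, rx, ry, rz
```

>>> move_arm(
  targets=[
    {"dy": -1},
    {"dy": -1},
    {"dy": -1},
    {"dy": -1},
    {"dy": -1},
    {"dy": -1},
    {"dy": -1},
    {"dy": -1},
    {"dy": -1},
    {"dy": -1},
  ],
)

```text
schema error: expected keys dx, dy, dz, rx, ry, rz
```

>>> move_arm(
  targets=[
    {"dy": -1},
    {"dy": -1},
    {"dy": -1},
    {"dy": -1},
    {"dy": -1},
    {"dy": -1},
    {"dy": -1},
    {"dy": -1},
    {"dy": -1},
    {"dy": -1},
  ],
)

```text
schema error: expected keys dx, dy, dz, rx, ry, rz
```

>>> move_arm(
  targets=[
    {"dy": -1},
    {"dy": -1},
    {"dy": -1},
    {"dy": -1},
    {"dy": -1},
    {"dy": -1},
    {"dy": -1},
    {"dy": -1},
    {"dy": -1},
    {},
  ],
)

```text
schema error: expected keys dx, dy, dz, rx, ry, rz
```

>>> move_arm(
  targets=[
    {"dx": 0,"dy": 0,"dz": 1,"rx": 0,"ry": 0,"rz": 0},
    {"dx": 0,"dy": 0,"dz": 1,"rx": 0,"ry": 0,"rz": 0},
    {"dx": 0.8,"dy": -0.4,"dz": 1,"rx": 0,"ry": 0,"rz": 0.33},
    {"dx": 1,"dy": -0.4,"dz": 1,"rx": 0,"ry": 0,"rz": 0.34},
    {"dx": 1,"dy": -0.5,"dz": 1,"rx": 0,"ry": 0,"rz": 0},
    {"dx": 1,"dy": -0.5,"dz": 0,"rx": 0,"ry": 0,"rz": 0},
    {"dx": 1,"dy": -0.5,"dz": 0,"rx": 0,"ry": 0,"rz": 0},
    {"dx": 1,"dy": -0.5,"dz": 0,"rx": 0,"ry": 0,"rz": 0},
    {"dx": 1,"dy": -0.5,"dz": 0,"rx": 0,"ry": 0,"rz": 0},
    {"dx": 1,"dy": -0.7,"dz": 0,"rx": 0,"ry": 0,"rz": 0},
  ],
  claw=0,
  newtons=20,
)

```text
t: 1.35
tcp_pos: [0.4467, 0.4717, 0.3555]
tool_rot: [0.031, 1.0, -0.0, -0.001]
force: [0.2, 1.3, 0.1]
finger_gap: -0.006
gripper_force: 0.0
```

>>> move_arm(
  targets=[
    {"dx": 0,"dy": -1,"dz": 0,"rx": 0,"ry": 0,"rz": 0},
    {"dx": 0,"dy": -1,"dz": 0,"rx": 0,"ry": 0,"rz": 0},
    {"dx": 0,"dy": -1,"dz": 0,"rx": 0,"ry": 0,"rz": 0},
    {"dx": 0,"dy": -1,"dz": 0,"rx": 0,"ry": 0,"rz": 0},
    {"dx": 0,"dy": -1,"dz": 0,"rx": 0,"ry": 0,"rz": 0},
    {"dx": 0,"dy": -1,"dz": 0,"rx": 0,"ry": 0,"rz": 0},
    {"dx": 0,"dy": -1,"dz": 0,"rx": 0,"ry": 0,"rz": 0},
    {"dx": 0,"dy": -1,"dz": 0,"rx": 0,"ry": 0,"rz": 0},
    {"dx": 0,"dy": -1,"dz": 0,"rx": 0,"ry": 0,"rz": 0},
    {"dx": 0,"dy": -1,"dz": 0,"rx": 0,"ry": 0,"rz": 0},
  ],
)

```text
t: 2.6
tcp_pos: [0.4458, 0.2213, 0.3559]
tool_rot: [0.031, 1.0, -0.0, -0.0]
force: [0.3, 0.8, 0.7]
finger_gap: -0.002
gripper_force: 0.0
```

>>> move_arm(
  targets=[
    {"dx": 0,"dy": -1,"dz": 0,"rx": 0,"ry": 0,"rz": 0},
    {"dx": 0,"dy": -1,"dz": 0,"rx": 0,"ry": 0,"rz": 0},
    {"dx": 0,"dy": -1,"dz": 0,"rx": 0,"ry": 0,"rz": 0},
    {"dx": 0,"dy": -1,"dz": 0,"rx": 0,"ry": 0,"rz": 0},
    {"dx": 0,"dy": -1,"dz": 0,"rx": 0,"ry": 0,"rz": 0},
    {"dx": 0,"dy": -1,"dz": 0,"rx": 0,"ry": 0,"rz": 0},
    {"dx": 0,"dy": -1,"dz": 0,"rx": 0,"ry": 0,"rz": 0},
    {"dx": 0,"dy": -1,"dz": 0,"rx": 0,"ry": 0,"rz": 0},
    {"dx": 0,"dy": -1,"dz": 0,"rx": 0,"ry": 0,"rz": 0},
    {"dx": 0,"dy": -1,"dz": 0,"rx": 0,"ry": 0,"rz": 0},
  ],
)

```text
t: 3.85
tcp_pos: [0.4458, -0.0285, 0.356]
tool_rot: [0.031, 1.0, 0.0, -0.0]
force: [-0.0, 1.2, -0.4]
finger_gap: 0.003
gripper_force: 0.0
```

>>> move_arm(
  targets=[
    {"dx": 0,"dy": -1,"dz": 0,"rx": 0,"ry": 0,"rz": 0},
    {"dx": 0,"dy": -1,"dz": 0,"rx": 0,"ry": 0,"rz": 0},
    {"dx": 0,"dy": -1,"dz": 0,"rx": 0,"ry": 0,"rz": 0},
    {"dx": 0,"dy": -1,"dz": 0,"rx": 0,"ry": 0,"rz": 0},
    {"dx": 0,"dy": -1,"dz": 0,"rx": 0,"ry": 0,"rz": 0},
    {"dx": 0,"dy": -1,"dz": 0,"rx": 0,"ry": 0,"rz": 0},
    {"dx": 0,"dy": -1,"dz": 0,"rx": 0,"ry": 0,"rz": 0},
    {"dx": 0,"dy": -1,"dz": 0,"rx": 0,"ry": 0,"rz": 0},
    {"dx": 0,"dy": -1,"dz": 0,"rx": 0,"ry": 0,"rz": 0},
    {"dx": 0,"dy": -1,"dz": 0,"rx": 0,"ry": 0,"rz": 0},
  ],
)

```text
t: 5.1
tcp_pos: [0.446, -0.2785, 0.3559]
tool_rot: [0.031, 1.0, 0.0, -0.0]
force: [1.1, -0.3, -0.2]
finger_gap: -0.003
gripper_force: 0.0
```

>>> move_arm(
  targets=[
    {"dx": 0.9,"dy": -0.72,"dz": 0,"rx": 0,"ry": 0,"rz": 0},
    {"dx": 0.9,"dy": -0.72,"dz": 0,"rx": 0,"ry": 0,"rz": 0},
    {"dx": 0.9,"dy": -0.72,"dz": 0,"rx": 0,"ry": 0,"rz": 0},
    {"dx": 0.2,"dy": -0.72,"dz": 0,"rx": 0,"ry": 0,"rz": 0},
    {"dx": 0,"dy": 0,"dz": -1,"rx": 0,"ry": 0,"rz": 0},
    {"dx": 0,"dy": 0,"dz": -1,"rx": 0,"ry": 0,"rz": 0},
    {"dx": 0,"dy": 0,"dz": -1,"rx": 0,"ry": 0,"rz": 0},
    {"dx": 0,"dy": 0,"dz": -1,"rx": 0,"ry": 0,"rz": 0},
    {"dx": 0,"dy": 0,"dz": -1,"rx": 0,"ry": 0,"rz": 0},
    {"dx": 0,"dy": 0,"dz": -1,"rx": 0,"ry": 0,"rz": 0},
  ],
)

```text
t: 6.35
tcp_pos: [0.5179, -0.3502, 0.2055]
tool_rot: [0.032, 1.0, 0.0, -0.0]
force: [-1.4, -0.5, -0.2]
finger_gap: -0.003
gripper_force: 0.0
```

>>> move_arm(
  targets=[
    {"dx": 0,"dy": 0,"dz": -1,"rx": 0,"ry": 0,"rz": 0},
    {"dx": 0,"dy": 0,"dz": -1,"rx": 0,"ry": 0,"rz": 0},
    {"dx": 0,"dy": 0,"dz": -0.2,"rx": 0,"ry": 0,"rz": 0},
    {"dx": 0,"dy": 0,"dz": 0,"rx": 0,"ry": 0,"rz": 0},
    {"dx": -0.6,"dy": -0.12,"dz": 0,"rx": 0,"ry": 0,"rz": 0},
    {"dx": -0.6,"dy": -0.12,"dz": 0,"rx": 0,"ry": 0,"rz": 0},
    {"dx": -0.6,"dy": -0.12,"dz": 0,"rx": 0,"ry": 0,"rz": 0},
    {"dx": -0.6,"dy": -0.12,"dz": 0,"rx": 0,"ry": 0,"rz": 0},
    {"dx": -0.6,"dy": -0.12,"dz": 0,"rx": 0,"ry": 0,"rz": 0},
    {"dx": 0,"dy": 0,"dz": 0,"rx": 0,"ry": 0,"rz": 0},
  ],
)

```text
t: 7.6
tcp_pos: [0.4421, -0.3647, 0.1511]
tool_rot: [0.032, 0.999, 0.001, -0.001]
force: [0.1, -0.7, 0.7]
finger_gap: 0.002
gripper_force: 0.0
```

```bash
python3 - <<'E'
from h import *
im,m=snap('scene'); im2,_=snap('top')
a=cv2.resize(im[210:330,60:180],None,fx=4,fy=4);b=cv2.resize(im2[170:290,350:470],None,fx=4,fy=4)[:480,:310]
cv2.imwrite('pics/sw1.png',cv2.cvtColor(np.hstack([a,b]),cv2.COLOR_RGB2BGR))
E
```

```text
(no output)
```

View pics/sw1.png

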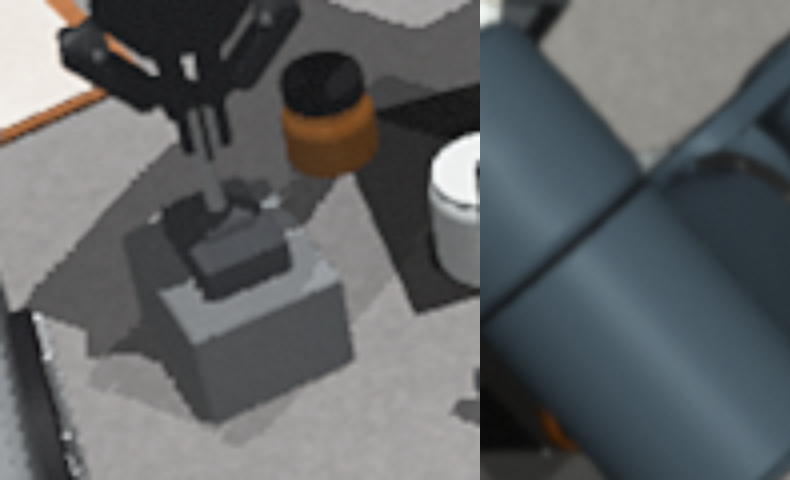

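In the picture, the lever's rod at crop (210,190) goes up behind the shut fingers, so the ball is being pushed towards the robot. I'll continue in smaller steps and watch the force.

>>> move_arm(
  targets=[
    {"dx": -0.35,"dy": -0.07,"dz": 0,"rx": 0,"ry": 0,"rz": 0},
    {"dx": -0.35,"dy": -0.07,"dz": 0,"rx": 0,"ry": 0,"rz": 0},
    {"dx": -0.35,"dy": -0.07,"dz": 0,"rx": 0,"ry": 0,"rz": 0},
    {"dx": 0,"dy": 0,"dz": 0,"rx": 0,"ry": 0,"rz": 0},
    {"dx": 0,"dy": 0,"dz": 0,"rx": 0,"ry": 0,"rz": 0},
    {"dx": 0,"dy": 0,"dz": 0,"rx": 0,"ry": 0,"rz": 0},
    {"dx": 0,"dy": 0,"dz": 0,"rx": 0,"ry": 0,"rz": 0},
    {"dx": 0,"dy": 0,"dz": 0,"rx": 0,"ry": 0,"rz": 0},
    {"dx": 0,"dy": 0,"dz": 0,"rx": 0,"ry": 0,"rz": 0},
    {"dx": 0,"dy": 0,"dz": 0,"rx": 0,"ry": 0,"rz": 0},
  ],
)

```text
t: 8.95
tcp_pos: [0.4226, -0.369, 0.1514]
tool_rot: [0.033, 0.999, 0.0, 0.006]
force: [16.7, 5.0, -5.2]
finger_gap: -0.001
gripper_force: 7.9
```

>>> move_arm(
  targets=[
    {"dx": -0.1,"dy": 0,"dz": 0,"rx": 0,"ry": 0,"rz": 0},
    {"dx": -0.1,"dy": 0,"dz": 0,"rx": 0,"ry": 0,"rz": 0},
    {"dx": 0,"dy": 0,"dz": 0,"rx": 0,"ry": 0,"rz": 0},
    {"dx": 0,"dy": 0,"dz": 0,"rx": 0,"ry": 0,"rz": 0},
    {"dx": 0,"dy": 0,"dz": 0,"rx": 0,"ry": 0,"rz": 0},
    {"dx": 0,"dy": 0,"dz": 0,"rx": 0,"ry": 0,"rz": 0},
    {"dx": 0,"dy": 0,"dz": 0,"rx": 0,"ry": 0,"rz": 0},
    {"dx": 0,"dy": 0,"dz": 0,"rx": 0,"ry": 0,"rz": 0},
    {"dx": 0,"dy": 0,"dz": 0,"rx": 0,"ry": 0,"rz": 0},
    {"dx": 0,"dy": 0,"dz": 0,"rx": 0,"ry": 0,"rz": 0},
  ],
)

```text
t: 10.2
tcp_pos: [0.4222, -0.3691, 0.1515]
tool_rot: [0.034, 0.999, -0.0, 0.01]
force: [28.4, 8.0, -10.2]
finger_gap: 0.0
gripper_force: 14.0
```

The force shows the lever at its stop (28 N). I'll back off and go to the holders.

>>> move_arm(
  targets=[
    {"dx": 0.6,"dy": 0.1,"dz": 0,"rx": 0,"ry": 0,"rz": 0},
    {"dx": 0.6,"dy": 0.1,"dz": 0,"rx": 0,"ry": 0,"rz": 0},
    {"dx": 0,"dy": 0,"dz": 0,"rx": 0,"ry": 0,"rz": 0},
    {"dx": 0,"dy": 0,"dz": 1,"rx": 0,"ry": 0,"rz": 0},
    {"dx": 0,"dy": 0,"dz": 1,"rx": 0,"ry": 0,"rz": 0},
    {"dx": 0,"dy": 0,"dz": 1,"rx": 0,"ry": 0,"rz": 0},
    {"dx": 0,"dy": 0,"dz": 1,"rx": 0,"ry": 0,"rz": 0},
    {"dx": 0,"dy": 0,"dz": 1,"rx": 0,"ry": 0,"rz": 0},
    {"dx": 0,"dy": 0.5,"dz": 1,"rx": 0,"ry": 0,"rz": 0},
    {"dx": 0,"dy": 1,"dz": 1,"rx": 0,"ry": 0,"rz": 0},
  ],
  claw=100,
)

```text
t: 11.45
tcp_pos: [0.4413, -0.3282, 0.3269]
tool_rot: [0.033, 0.999, -0.0, -0.0]
force: [0.8, 0.7, 0.5]
finger_gap: 1.002
gripper_force: 0.0
```

>>> move_arm(
  targets=[
    {"dx": 0,"dy": 1,"dz": 1,"rx": 0,"ry": 0,"rz": 0},
    {"dx": 0,"dy": 1,"dz": 0,"rx": 0,"ry": 0,"rz": 0},
    {"dx": 0,"dy": 1,"dz": 0,"rx": 0,"ry": 0,"rz": 0},
    {"dx": 0,"dy": 1,"dz": 0,"rx": 0,"ry": 0,"rz": 0},
    {"dx": 0,"dy": 1,"dz": 0,"rx": 0,"ry": 0,"rz": 0},
    {"dx": 0,"dy": 1,"dz": 0,"rx": 0,"ry": 0,"rz": 0},
    {"dx": 0,"dy": 1,"dz": 0,"rx": 0,"ry": 0,"rz": 0},
    {"dx": 0,"dy": 1,"dz": 0,"rx": 0,"ry": 0,"rz": 0},
    {"dx": 0,"dy": 1,"dz": 0,"rx": 0,"ry": 0,"rz": 0},
    {"dx": 0,"dy": 1,"dz": 0,"rx": 0,"ry": 0,"rz": 0},
  ],
)

```text
t: 12.7
tcp_pos: [0.4412, -0.0758, 0.3497]
tool_rot: [0.031, 1.0, 0.001, -0.002]
force: [0.2, 0.1, -0.5]
finger_gap: 1.0
gripper_force: 0.0
```

>>> move_arm(
  targets=[
    {"dx": 0,"dy": 1,"dz": 0,"rx": 0,"ry": 0,"rz": 0},
    {"dx": 0,"dy": 1,"dz": 0,"rx": 0,"ry": 0,"rz": 0},
    {"dx": 0,"dy": 1,"dz": 0,"rx": 0,"ry": 0,"rz": 0},
    {"dx": 0,"dy": 1,"dz": 0,"rx": 0,"ry": 0,"rz": 0},
    {"dx": 0,"dy": 1,"dz": 0,"rx": 0,"ry": 0,"rz": 0},
    {"dx": 0,"dy": 1,"dz": 0,"rx": 0,"ry": 0,"rz": 0},
    {"dx": 0,"dy": 1,"dz": 0,"rx": 0,"ry": 0,"rz": 0},
    {"dx": 0,"dy": 1,"dz": 0,"rx": 0,"ry": 0,"rz": 0},
    {"dx": 0,"dy": 1,"dz": 0,"rx": 0,"ry": 0,"rz": 0},
    {"dx": 0,"dy": 1,"dz": 0,"rx": 0,"ry": 0,"rz": 0},
  ],
)

```text
t: 13.95
tcp_pos: [0.441, 0.1735, 0.3497]
tool_rot: [0.031, 1.0, -0.0, -0.002]
force: [0.4, 0.5, -0.7]
finger_gap: 0.998
gripper_force: 0.0
```

```bash
python3 - <<'E'
from h import *
np.set_printoptions(precision=4,suppress=True)
t,T=snap('top');s,S=snap('scene');w,W=snap('wrist')
# top & wrist side by side (400 wide each)
a=cv2.resize(t,(400,300));b=cv2.resize(w,(400,300))
cv2.imwrite('pics/v2.png',cv2.cvtColor(np.hstack([a,b]),cv2.COLOR_RGB2BGR)); cv2.imwrite('pics/w2.png',cv2.cvtColor(w,cv2.COLOR_RGB2BGR))
cv2.imwrite('pics/t2.png',cv2.cvtColor(t,cv2.COLOR_RGB2BGR))
for p in [(.5195,.4423,.203),(.568,.282,.203),(.409,.306,.203),(.5882,-.027,.206),(.5967,.0977,.206)]: print(proj(W,p),proj(T,p))
print(ray(W,280,210))
E
```

```text
[555.4 253.1] [129.3 192.5]
[389.3 303.4] [185.9 174.5]
[425.2 148.6] [177.  230.3]
[ 99.1 335.7] [294.5 165.1]
[215.9 336.6] [250.6 163.1]
(array([0.3597, 0.1786, 0.4929]), array([ 0.3233, -0.0139, -0.9463]))
```

View pics/v2.png

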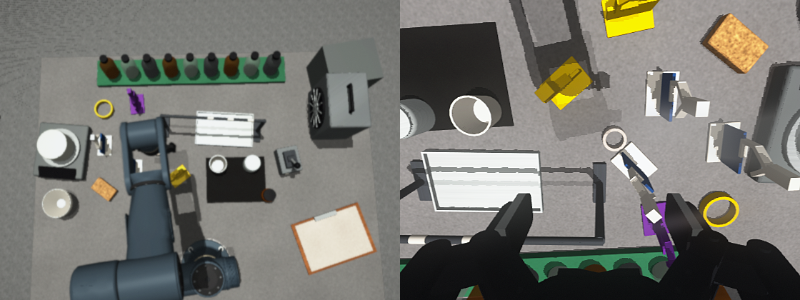

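In the wrist view, two tabs (full-frame (424,150) and (550,252)) match predictions. The middle holder's tab is at about (356,302) instead of the predicted (389,303), so it has been knocked aside. I'll zoom in on that holder and on the switch.

```bash
python3 - <<'E'
import cv2,numpy as np
w=cv2.imread('pics/w2.png')[180:320,270:400]; t=cv2.imread('pics/t2.png')[190:255,380:440]
a=cv2.resize(w,None,fx=4,fy=4,interpolation=2)[:560,:520]; b=cv2.resize(t,None,fx=4.6,fy=4.6,interpolation=2)[:,:276]
c=np.zeros((560,796,3),np.uint8);c[:,:520]=a;c[:b.shape[0],520:]=b
cv2.imwrite('pics/c2.png',c)
E
```

```text
(no output)
```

View pics/c2.png

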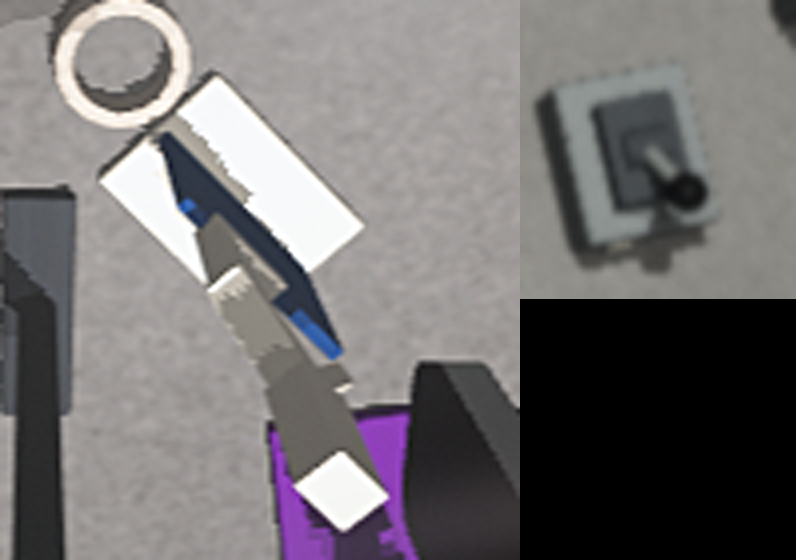

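The lever now leans towards the robot, with its ball at crop (683,190). The middle holder's tab top is at wrist pixel (355.3,302.8), and its foot corners are at crop (212,70), (365,228) and (97,177).

```bash
python3 - <<'E'
from h import *
np.set_printoptions(precision=4,suppress=True)
W=cams.camera_model('wrist')
g=lambda x,y,z:onz(W,x/4+270,y/4+180,z)
print('tab',g(341,491,.203)); c=[g(343,450,.203),g(389,497,.203),g(344,532,.203),g(293,486,.203)];print(np.array(c))
f=[g(97,177,.008),g(212,70,.008),g(365,228,.008)];print(np.array(f),np.linalg.norm(f[1]-f[0]),np.linalg.norm(f[2]-f[1]))
d=f[2]-f[1];e=f[1]-f[0];print(np.degrees(np.arctan2(d[1],d[0])),np.degrees(np.arctan2(e[1],e[0])),'foot centre',(f[0]+f[2])/2)
T=cams.camera_model('top');ba=onz(T,380+(683-520)/4.6,190+190/4.6,.162);print('ball off',ba)
print(onz(W,424,150,.203),onz(W,550,252,.203))
E
```

```text
tab [0.5654 0.2454 0.203 ]
[[0.5531 0.2457 0.203 ]
 [0.568  0.2579 0.203 ]
 [0.5781 0.2463 0.203 ]
 [0.5631 0.2329 0.203 ]]
[[0.551  0.1914 0.008 ]
 [0.5091 0.238  0.008 ]
 [0.5795 0.2987 0.008 ]] 0.06265918039438916 0.093005773962579
40.74338776213663 131.9785114629068 foot centre [0.5653 0.245  0.008 ]
ball off [ 0.3972 -0.3691  0.162 ]
[0.4104 0.3038 0.203 ] [0.5182 0.4353 0.203 ]
```

>>> move_arm(
  targets=[
    {"dx": 1,"dy": 0.57,"dz": 0,"rx": 0,"ry": 0,"rz": 0.3},
    {"dx": 1,"dy": 0.57,"dz": 0,"rx": 0,"ry": 0,"rz": 0.3},
    {"dx": 1,"dy": 0.57,"dz": 0,"rx": 0,"ry": 0,"rz": 0.3},
    {"dx": 1,"dy": 0.57,"dz": 0,"rx": 0,"ry": 0,"rz": 0.3},
    {"dx": 1,"dy": 0.57,"dz": 0,"rx": 0,"ry": 0,"rz": 0.28},
    {"dx": 0,"dy": 0,"dz": -1,"rx": 0,"ry": 0,"rz": 0},
    {"dx": 0,"dy": 0,"dz": -1,"rx": 0,"ry": 0,"rz": 0},
    {"dx": 0,"dy": 0,"dz": -1,"rx": 0,"ry": 0,"rz": 0},
    {"dx": 0,"dy": 0,"dz": -1,"rx": 0,"ry": 0,"rz": 0},
    {"dx": 0,"dy": 0,"dz": 0,"rx": 0,"ry": 0,"rz": 0},
  ],
  claw=60,
)

```text
t: 15.35
tcp_pos: [0.5655, 0.2423, 0.2484]
tool_rot: [-0.348, 0.937, 0.0, -0.004]
force: [-0.0, -0.8, -0.1]
finger_gap: 0.595
gripper_force: 0.0
```

```bash
python3 - <<'E'
from h import *
np.set_printoptions(precision=4,suppress=True)
st=sensors.sense();print(st['tcp_pos'],st['tool_rot'])
w,W=snap('wrist','w3.png');print(proj(W,(.5654,.2454,.203)))
E
```

```text
[0.5655 0.2423 0.2484] [-0.3481  0.9375  0.0002 -0.0036]
[282.7 239.5]
```

View pics/w3.png

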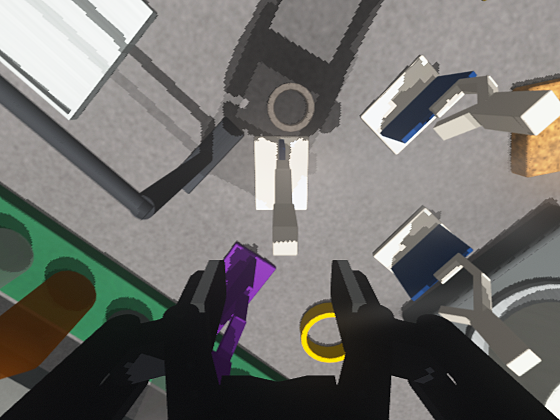

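The tab top is at wrist pixel (285,249), squarely oriented between the fingers.

```bash
python3 - <<'E'
from h import *
np.set_printoptions(precision=4,suppress=True)
W=cams.camera_model('wrist');print(onz(W,285,249,.203),proj(W,(.5655,.2423,.203)),proj(W,(.5655,.2423,.2484)))
E
```

```text
[0.5714 0.2519 0.203 ] [279.7 233.5] [280.2 269. ]
```

```bash
python3 - <<'E'
from h import *
np.set_printoptions(precision=4,suppress=True)
W=cams.camera_model('wrist')
f=np.array([onz(W,u,v,.008) for u,v in[(258,137),(308,137),(310,210),(254,210)]]);print(f,(f[0]+f[2])/2,(f[1]+f[3])/2,np.linalg.norm(f[1]-f[2]),np.linalg.norm(f[1]-f[0]))
print([onz(W,u,v,.203) for u,v in[(273,242),(297,242),(298,255),(273,255)]])
im=cv2.imread('pics/w3.png')[225:275,250:320];g=im.min(2);print(g[10:36:2,15:55:4])
E
```

```text
[[0.5519 0.1985 0.008 ]
 [0.5139 0.2425 0.008 ]
 [0.5785 0.305  0.008 ]
 [0.6242 0.252  0.008 ]] [0.5652 0.2517 0.008 ] [0.5691 0.2472 0.008 ] 0.0898861374930173 0.05817545300832277
[array([0.5727, 0.2429, 0.203 ]), array([0.5627, 0.2545, 0.203 ]), array([0.5692, 0.2611, 0.203 ]), array([0.5797, 0.2489, 0.203 ])]
[[150 150 102 108 107 108 109 107 111 156]
 [150 154 100 108 106 108 107 108 112 154]
 [144 153 101 106 105 102 101 101 112 154]
 [144 150 104 149 177 200 205 225 129 151]
 [147 150 200 243 240 238 236 235 173 151]
 [151 152 211 233 232 232 232 232 167 148]
 [145 153 211 232 232 233 232 232 169 146]
 [147 150 207 232 231 231 232 231 166 150]
 [150 153 207 231 230 231 230 230 166 154]
 [151 155 209 235 234 234 233 233 172 153]
 [155 146 167 180 179 179 181 182 152 155]
 [126 144 150 139 148 150 151 160 147 150]
 [ 46 159 153 148 150 148 150 153 150 147]]
```

The dark rows above the bright patch are the gripper's shadow on the tab top. The true centre is about (285,241.5), which agrees with the earlier fix to within 2 mm. I'll grasp there.

>>> move_arm(
  targets=[
    {"dx": 0.04,"dy": 0.14,"dz": 0,"rx": 0,"ry": 0,"rz": 0},
    {"dx": 0,"dy": 0,"dz": -0.8,"rx": 0,"ry": 0,"rz": 0},
    {"dx": 0,"dy": 0,"dz": -0.8,"rx": 0,"ry": 0,"rz": 0},
    {"dx": 0,"dy": 0,"dz": -0.8,"rx": 0,"ry": 0,"rz": 0},
    {"dx": 0,"dy": 0,"dz": -0.8,"rx": 0,"ry": 0,"rz": 0},
    {"dx": 0,"dy": 0,"dz": -0.1,"rx": 0,"ry": 0,"rz": 0},
    {"dx": 0,"dy": 0,"dz": 0,"rx": 0,"ry": 0,"rz": 0},
    {"dx": 0,"dy": 0,"dz": 0,"rx": 0,"ry": 0,"rz": 0},
    {"dx": 0,"dy": 0,"dz": 0,"rx": 0,"ry": 0,"rz": 0},
    {"dx": 0,"dy": 0,"dz": 0,"rx": 0,"ry": 0,"rz": 0},
  ],
)

```text
t: 16.65
tcp_pos: [0.5687, 0.2473, 0.1693]
tool_rot: [-0.348, 0.937, -0.0, 0.0]
force: [-0.9, -0.1, 0.2]
finger_gap: 0.606
gripper_force: 0.0
```

>>> move_arm(
  targets=[
    {"dx": 0,"dy": 0,"dz": 0,"rx": 0,"ry": 0,"rz": 0},
    {"dx": 0,"dy": 0,"dz": 0,"rx": 0,"ry": 0,"rz": 0},
    {"dx": 0,"dy": 0,"dz": 0,"rx": 0,"ry": 0,"rz": 0},
    {"dx": 0,"dy": 0,"dz": 0,"rx": 0,"ry": 0,"rz": 0},
    {"dx": 0,"dy": 0,"dz": 0,"rx": 0,"ry": 0,"rz": 0},
    {"dx": 0,"dy": 0,"dz": 0,"rx": 0,"ry": 0,"rz": 0},
    {"dx": 0,"dy": 0,"dz": 0.2,"rx": 0,"ry": 0,"rz": 0},
    {"dx": 0,"dy": 0,"dz": 0.3,"rx": 0,"ry": 0,"rz": 0},
    {"dx": 0,"dy": 0,"dz": 0.5,"rx": 0,"ry": 0,"rz": 0},
    {"dx": 0,"dy": 0,"dz": 0.5,"rx": 0,"ry": 0,"rz": 0},
  ],
  claw=0,
  newtons=22,
)

```text
t: 17.9
tcp_pos: [0.5688, 0.2473, 0.2075]
tool_rot: [-0.349, 0.937, -0.0, 0.0]
force: [0.1, 1.0, -2.2]
finger_gap: 0.183
gripper_force: 21.9
```

Gripped (gap 15.6 mm, about 0.22 kg). Next I carry it to the loading approach point.

>>> move_arm(
  targets=[
    {"dx": -0.6,"dy": 0,"dz": 1,"rx": 0,"ry": 0,"rz": 0},
    {"dx": -0.6,"dy": 0,"dz": 1,"rx": 0,"ry": 0,"rz": 0},
    {"dx": -0.6,"dy": 0,"dz": 0.46,"rx": 0,"ry": 0,"rz": -0.3},
    {"dx": 0,"dy": -0.85,"dz": 0,"rx": 0,"ry": 0,"rz": -0.3},
    {"dx": 0,"dy": -0.85,"dz": 0,"rx": 0,"ry": 0,"rz": -0.3},
    {"dx": 0,"dy": -0.85,"dz": 0,"rx": 0,"ry": 0,"rz": -0.3},
    {"dx": 0,"dy": -0.85,"dz": 0,"rx": 0,"ry": 0,"rz": -0.28},
    {"dx": 0,"dy": -0.85,"dz": 0,"rx": 0,"ry": 0,"rz": 0},
    {"dx": 0,"dy": -0.85,"dz": 0,"rx": 0,"ry": 0,"rz": 0},
    {"dx": 0,"dy": -0.85,"dz": 0,"rx": 0,"ry": 0,"rz": 0},
  ],
)

```text
t: 19.15
tcp_pos: [0.5237, 0.0978, 0.2689]
tool_rot: [0.031, 1.0, -0.0, 0.001]
force: [0.5, -0.4, -1.8]
finger_gap: 0.184
gripper_force: 21.9
```

```bash
python3 - <<'E'
from h import *
np.set_printoptions(precision=4,suppress=True)
st=sensors.sense();print(st['tcp_pos'],st['tool_rot'])
w,W=snap('wrist');s,S=snap('scene')
a=cv2.resize(w,(440,330));b=cv2.resize(s[130:310,260:450],None,fx=1.85,fy=1.85)[:330]
cv2.imwrite('pics/v4.png',cv2.cvtColor(np.hstack([a,b]),cv2.COLOR_RGB2BGR));cv2.imwrite('pics/w4.png',cv2.cvtColor(w,cv2.COLOR_RGB2BGR))
for y in(.17,.0977,-.027): print(proj(W,(.5882+(y+.027)*.068,y,.206)))
E
```

```text
[0.5237 0.0978 0.2689] [ 0.0315  0.9995 -0.      0.0008]
[381.3 315.6]
[284.9 315.1]
[118.4 314.3]
```

View pics/v4.png

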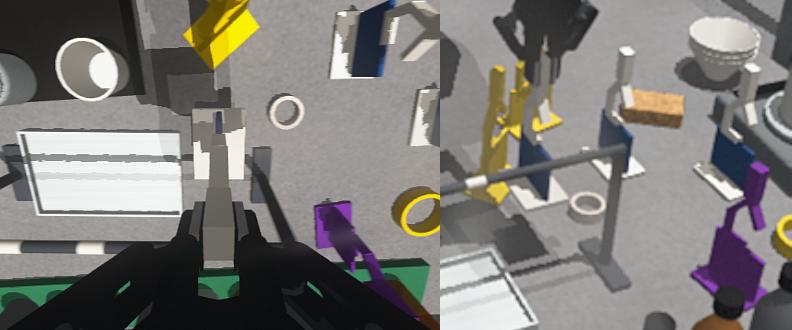

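The wrist view shows band 3 at full-frame (117,313), as predicted, and the held holder upright and aligned with the rail. I'll hook it on.

>>> move_arm(
  targets=[
    {"dx": 0.5,"dy": 0,"dz": 0,"rx": 0,"ry": 0,"rz": 0},
    {"dx": 0.5,"dy": 0,"dz": 0,"rx": 0,"ry": 0,"rz": 0},
    {"dx": 0.5,"dy": 0,"dz": 0,"rx": 0,"ry": 0,"rz": 0},
    {"dx": 0.5,"dy": 0,"dz": 0,"rx": 0,"ry": 0,"rz": 0},
    {"dx": 0.5,"dy": 0,"dz": 0,"rx": 0,"ry": 0,"rz": 0},
    {"dx": 0.54,"dy": 0,"dz": 0,"rx": 0,"ry": 0,"rz": 0},
    {"dx": 0,"dy": 0,"dz": 0,"rx": 0,"ry": 0,"rz": 0},
    {"dx": 0,"dy": 0,"dz": 0,"rx": 0,"ry": 0,"rz": 0},
    {"dx": 0,"dy": 0,"dz": 0,"rx": 0,"ry": 0,"rz": 0},
    {"dx": 0,"dy": 0,"dz": 0,"rx": 0,"ry": 0,"rz": 0},
  ],
)

```text
t: 20.5
tcp_pos: [0.5991, 0.0985, 0.2679]
tool_rot: [0.031, 1.0, -0.0, -0.0]
force: [0.1, -0.1, -1.5]
finger_gap: 0.181
gripper_force: 22.0
```

>>> move_arm(
  targets=[
    {"dx": 0,"dy": 0,"dz": -0.4,"rx": 0,"ry": 0,"rz": 0},
    {"dx": 0,"dy": 0,"dz": -0.4,"rx": 0,"ry": 0,"rz": 0},
    {"dx": 0,"dy": 0,"dz": -0.4,"rx": 0,"ry": 0,"rz": 0},
    {"dx": 0,"dy": 0,"dz": 0,"rx": 0,"ry": 0,"rz": 0},
    {"dx": 0,"dy": 0,"dz": 0,"rx": 0,"ry": 0,"rz": 0},
    {"dx": 0,"dy": 0,"dz": 0,"rx": 0,"ry": 0,"rz": 0},
    {"dx": 0,"dy": 0,"dz": 0,"rx": 0,"ry": 0,"rz": 0},
    {"dx": 0,"dy": 0,"dz": 0,"rx": 0,"ry": 0,"rz": 0},
    {"dx": 0,"dy": 0,"dz": 0,"rx": 0,"ry": 0,"rz": 0},
    {"dx": 0,"dy": 0,"dz": 0,"rx": 0,"ry": 0,"rz": 0},
  ],
)

```text
t: 21.75
tcp_pos: [0.5996, 0.0985, 0.2379]
tool_rot: [0.031, 1.0, -0.0, 0.0]
force: [0.7, 0.6, -0.3]
finger_gap: 0.184
gripper_force: 22.1
```

```bash
python3 - <<'E'
from h import *
w,W=snap('scene');t,T=snap('wrist')
a=cv2.resize(w[170:290,220:370],None,fx=3,fy=3);b=cv2.resize(t,(340,255));b=np.vstack([b,np.zeros((105,340,3),np.uint8)])
cv2.imwrite('pics/v5.png',cv2.cvtColor(np.hstack([a,b]),cv2.COLOR_RGB2BGR))
E
```

```text
(no output)
```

View pics/v5.png

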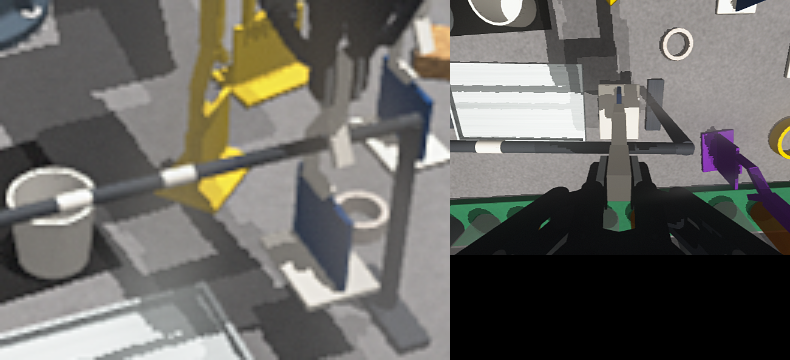

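The scene crop shows the hook over the rail, with its lip in front at (342,150). I'll lower the last few millimetres and slide.

>>> move_arm(
  targets=[
    {"dx": 0,"dy": 0,"dz": -0.1,"rx": 0,"ry": 0,"rz": 0},
    {"dx": 0,"dy": 0,"dz": 0,"rx": 0,"ry": 0,"rz": 0},
    {"dx": 0,"dy": 0,"dz": 0,"rx": 0,"ry": 0,"rz": 0},
    {"dx": 0,"dy": 0,"dz": 0,"rx": 0,"ry": 0,"rz": 0},
    {"dx": 0,"dy": 0,"dz": 0,"rx": 0,"ry": 0,"rz": 0},
    {"dx": 0,"dy": 0,"dz": 0,"rx": 0,"ry": 0,"rz": 0},
    {"dx": 0,"dy": 0,"dz": 0,"rx": 0,"ry": 0,"rz": 0},
    {"dx": 0,"dy": 0,"dz": 0,"rx": 0,"ry": 0,"rz": 0},
    {"dx": 0,"dy": 0,"dz": 0,"rx": 0,"ry": 0,"rz": 0},
    {"dx": 0,"dy": 0,"dz": 0,"rx": 0,"ry": 0,"rz": 0},
  ],
)

```text
t: 23.1
tcp_pos: [0.6, 0.0985, 0.2359]
tool_rot: [0.031, 1.0, 0.0, 0.001]
force: [3.9, 0.8, 6.0]
finger_gap: 0.181
gripper_force: 23.0
```

>>> move_arm(
  targets=[
    {"dx": 0,"dy": 0,"dz": -0.1,"rx": 0,"ry": 0,"rz": 0},
    {"dx": 0,"dy": 0,"dz": 0,"rx": 0,"ry": 0,"rz": 0},
    {"dx": 0,"dy": 0,"dz": 0,"rx": 0,"ry": 0,"rz": 0},
    {"dx": 0,"dy": 0,"dz": 0,"rx": 0,"ry": 0,"rz": 0},
    {"dx": 0,"dy": 0,"dz": 0,"rx": 0,"ry": 0,"rz": 0},
    {"dx": 0,"dy": 0,"dz": 0,"rx": 0,"ry": 0,"rz": 0},
    {"dx": 0,"dy": 0,"dz": 0,"rx": 0,"ry": 0,"rz": 0},
    {"dx": 0,"dy": 0,"dz": 0,"rx": 0,"ry": 0,"rz": 0},
    {"dx": 0,"dy": 0,"dz": 0,"rx": 0,"ry": 0,"rz": 0},
    {"dx": 0,"dy": 0,"dz": 0,"rx": 0,"ry": 0,"rz": 0},
  ],
)

```text
t: 24.35
tcp_pos: [0.6002, 0.0985, 0.2337]
tool_rot: [0.031, 1.0, -0.0, 0.001]
force: [5.6, -0.3, 6.6]
finger_gap: 0.182
gripper_force: 23.3
```

>>> move_arm(
  targets=[
    {"dx": 0.08,"dy": 0,"dz": 0.12,"rx": 0,"ry": 0,"rz": 0},
    {"dx": -0.056,"dy": -0.8,"dz": 0,"rx": 0,"ry": 0,"rz": 0},
    {"dx": -0.056,"dy": -0.8,"dz": 0,"rx": 0,"ry": 0,"rz": 0},
    {"dx": -0.056,"dy": -0.8,"dz": 0,"rx": 0,"ry": 0,"rz": 0},
    {"dx": -0.056,"dy": -0.8,"dz": 0,"rx": 0,"ry": 0,"rz": 0},
    {"dx": -0.056,"dy": -0.8,"dz": 0,"rx": 0,"ry": 0,"rz": 0},
    {"dx": -0.056,"dy": -0.8,"dz": 0,"rx": 0,"ry": 0,"rz": 0},
    {"dx": -0.056,"dy": -0.8,"dz": 0,"rx": 0,"ry": 0,"rz": 0},
    {"dx": 0,"dy": 0,"dz": 0,"rx": 0,"ry": 0,"rz": 0},
    {"dx": 0,"dy": 0,"dz": 0,"rx": 0,"ry": 0,"rz": 0},
  ],
)

```text
t: 25.6
tcp_pos: [0.5916, -0.0412, 0.2358]
tool_rot: [0.032, 0.999, 0.0, -0.0]
force: [-0.6, -1.0, -2.0]
finger_gap: 0.183
gripper_force: 22.1
```

>>> move_arm(
  targets=[
    {"dx": -0.05,"dy": -0.725,"dz": 0,"rx": 0,"ry": 0,"rz": 0},
    {"dx": -0.05,"dy": -0.725,"dz": 0,"rx": 0,"ry": 0,"rz": 0},
    {"dx": -0.05,"dy": -0.725,"dz": 0,"rx": 0,"ry": 0,"rz": 0},
    {"dx": -0.05,"dy": -0.725,"dz": 0,"rx": 0,"ry": 0,"rz": 0},
    {"dx": -0.05,"dy": -0.725,"dz": 0,"rx": 0,"ry": 0,"rz": 0},
    {"dx": -0.05,"dy": -0.725,"dz": 0,"rx": 0,"ry": 0,"rz": 0},
    {"dx": -0.05,"dy": -0.725,"dz": 0,"rx": 0,"ry": 0,"rz": 0},
    {"dx": -0.05,"dy": -0.725,"dz": 0,"rx": 0,"ry": 0,"rz": 0},
    {"dx": 0,"dy": 0,"dz": 0,"rx": 0,"ry": 0,"rz": 0},
    {"dx": 0,"dy": 0,"dz": -0.04,"rx": 0,"ry": 0,"rz": 0},
  ],
)

```text
t: 26.85
tcp_pos: [0.5816, -0.1862, 0.2347]
tool_rot: [0.032, 1.0, 0.0, -0.0]
force: [-0.7, -0.2, -2.6]
finger_gap: 0.183
gripper_force: 22.1
```

```bash
python3 - <<'E'
from h import *
w,W=snap('scene');t,T=snap('wrist')
print(proj(T,(.5763,-.1864,.206)),proj(T,(.5763,-.1864,.206+.017+.0)))
a=cv2.resize(w[190:310,150:270],None,fx=3,fy=3);b=cv2.resize(t,(432,324));b=np.vstack([b,np.zeros((36,432,3),np.uint8)])
cv2.imwrite('pics/v6.png',cv2.cvtColor(np.hstack([a,b]),cv2.COLOR_RGB2BGR))
E
```

```text
[277.5 238.8] [277.5 252.1]
```

View pics/v6.png

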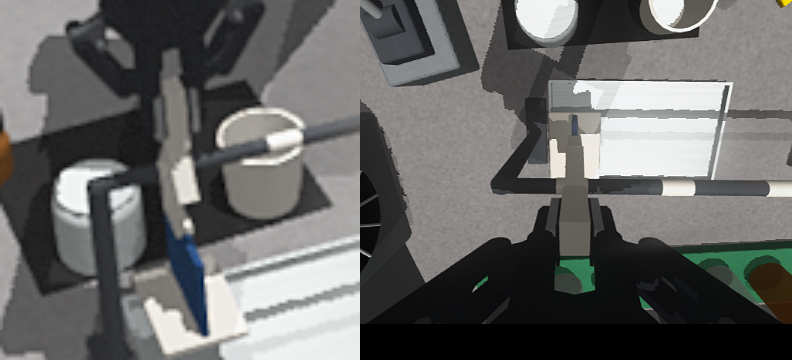

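The scene crop shows the hook on the rail. In the wrist view, band 2 is centred at full-frame column 413 with band spacing 135 px, which puts band 1 at column 278; the neck is at 276. I'll release it and go back for the next holder.

>>> move_arm(
  targets=[
    {"dx": 0,"dy": 0,"dz": -0.06,"rx": 0,"ry": 0,"rz": 0},
    {"dx": 0,"dy": 0,"dz": 0,"rx": 0,"ry": 0,"rz": 0},
    {"dx": 0,"dy": 0,"dz": 0,"rx": 0,"ry": 0,"rz": 0},
    {"dx": 0,"dy": 0,"dz": 0,"rx": 0,"ry": 0,"rz": 0},
    {"dx": 0,"dy": 0,"dz": 0,"rx": 0,"ry": 0,"rz": 0},
    {"dx": 0,"dy": 0,"dz": 0,"rx": 0,"ry": 0,"rz": 0},
    {"dx": 0,"dy": 0,"dz": 0,"rx": 0,"ry": 0,"rz": 0},
    {"dx": 0,"dy": 0,"dz": 0,"rx": 0,"ry": 0,"rz": 0},
    {"dx": 0,"dy": 0,"dz": 0,"rx": 0,"ry": 0,"rz": 0},
    {"dx": 0,"dy": 0,"dz": 0,"rx": 0,"ry": 0,"rz": 0},
  ],
  claw=60,
)

```text
t: 28.2
tcp_pos: [0.5817, -0.1865, 0.2333]
tool_rot: [0.031, 1.0, -0.0, -0.0]
force: [0.6, -0.6, -0.0]
finger_gap: 0.6
gripper_force: 0.0
```

>>> move_arm(
  targets=[
    {"dx": 0,"dy": 0,"dz": 0.5,"rx": 0,"ry": 0,"rz": 0},
    {"dx": 0,"dy": 0,"dz": 1,"rx": 0,"ry": 0,"rz": 0},
    {"dx": 0,"dy": 0,"dz": 1,"rx": 0,"ry": 0,"rz": 0},
    {"dx": 0,"dy": 0,"dz": 1,"rx": 0,"ry": 0,"rz": 0},
    {"dx": 0,"dy": 0,"dz": 1,"rx": 0,"ry": 0,"rz": 0},
    {"dx": -0.5,"dy": 1,"dz": 0.5,"rx": 0,"ry": 0,"rz": 0},
    {"dx": -0.5,"dy": 1,"dz": 0,"rx": 0,"ry": 0,"rz": 0},
    {"dx": -0.5,"dy": 1,"dz": 0,"rx": 0,"ry": 0,"rz": 0},
    {"dx": -0.5,"dy": 1,"dz": 0,"rx": 0,"ry": 0,"rz": 0},
    {"dx": -0.5,"dy": 1,"dz": 0,"rx": 0,"ry": 0,"rz": 0},
  ],
)

```text
t: 29.45
tcp_pos: [0.5189, -0.0606, 0.3592]
tool_rot: [0.032, 0.999, -0.0, 0.001]
force: [0.1, -0.2, 0.1]
finger_gap: 0.601
gripper_force: 0.0
```

>>> move_arm(
  targets=[
    {"dx": -0.5,"dy": 1,"dz": 0,"rx": 0,"ry": 0,"rz": 0},
    {"dx": -0.5,"dy": 1,"dz": 0,"rx": 0,"ry": 0,"rz": 0},
    {"dx": -0.5,"dy": 1,"dz": 0,"rx": 0,"ry": 0,"rz": 0},
    {"dx": -0.5,"dy": 1,"dz": 0,"rx": 0,"ry": 0,"rz": 0},
    {"dx": -0.5,"dy": 1,"dz": 0,"rx": 0,"ry": 0,"rz": 0},
    {"dx": -0.5,"dy": 1,"dz": 0,"rx": 0,"ry": 0,"rz": 0},
    {"dx": -0.5,"dy": 1,"dz": 0,"rx": 0,"ry": 0,"rz": 0},
    {"dx": -0.5,"dy": 1,"dz": 0,"rx": 0,"ry": 0,"rz": 0},
    {"dx": 0,"dy": 1,"dz": 0,"rx": 0,"ry": 0,"rz": 0},
    {"dx": 0,"dy": 1,"dz": 0,"rx": 0,"ry": 0,"rz": 0},
  ],
)

```text
t: 30.7
tcp_pos: [0.4188, 0.1896, 0.359]
tool_rot: [0.031, 1.0, 0.0, 0.001]
force: [-0.1, -0.5, -1.1]
finger_gap: 0.599
gripper_force: 0.0
```

```bash
cat >> h.py <<'E'
def tabs(w,W,exp,z=.203,r=60,lo=(200,200,195)):
    mask=cv2.inRange(w,lo,(255,255,255))
    p=proj(W,np.r_[exp,z])
    n,l,st,c=cv2.connectedComponentsWithStats(mask)
    for i in range(1,n):
        if st[i,4]>60 and np.linalg.norm(c[i]-p)<r:
            rc=cv2.minAreaRect(np.argwhere(l==i)[:,::-1].astype(np.float32))
            q=np.array([onz(W,*k,z) for k in cv2.boxPoints(rc)])
            e=q[1]-q[0];f=q[2]-q[1]
            print('px',c[i].round(1),'pred',p,'area',st[i,4],'pos',onz(W,*c[i],z)[:2],'sides mm',(1e3*np.linalg.norm(e)).round(1),(1e3*np.linalg.norm(f)).round(1),'yaw',np.degrees(np.arctan2(e[1],e[0])).round(1),np.degrees(np.arctan2(f[1],f[0])).round(1))
E
python3 - <<'E'
from h import *
np.set_printoptions(precision=4,suppress=True)
print(sensors.sense()['tcp_pos'])
w,W=snap('wrist','w7.png')
tabs(w,W,(.410,.305));print();tabs(w,W,(.5195,.4423))
s,S=snap('scene','s7.png');print('hung');tabs(s,S,(.5765,-.1864),.267,25)
E
```

```text
[0.4188 0.1896 0.359 ]
px [372.7 120.2] pred [401.4 172.1] area 162 pos [0.3612 0.2768] sides mm 21.2 13.0 yaw 86.4 2.2
px [372.5 157.6] pred [401.4 172.1] area 173 pos [0.3947 0.2776] sides mm 6.7 30.7 yaw 90.8 6.3
px [403.8 174.4] pred [401.4 172.1] area 364 pos [0.4124 0.3074] sides mm 19.5 18.3 yaw 86.4 4.1
px [455.5 186.3] pred [401.4 172.1] area 128 pos [0.427  0.3569] sides mm 19.8 9.0 yaw 86.4 6.8
px [425.3 222.2] pred [401.4 172.1] area 382 pos [0.462  0.3314] sides mm 37.0 17.3 yaw -175.7 86.4

px [534.1 230.4] pred [528.8 267.8] area 65 pos [0.4774 0.4398] sides mm 11.9 6.6 yaw 86.4 10.9
px [547.5 245.7] pred [528.8 267.8] area 271 pos [0.4951 0.4564] sides mm 12.2 37.6 yaw 162.4 59.2
px [529.1 271.7] pred [528.8 267.8] area 269 pos [0.5241 0.4434] sides mm 20.6 19.4 yaw 86.4 10.8
hung
```

>>> move_arm(
  targets=[
    {"dx": -0.06,"dy": 0.93,"dz": 0,"rx": 0,"ry": 0,"rz": 0},
    {"dx": -0.06,"dy": 0.93,"dz": 0,"rx": 0,"ry": 0,"rz": 0},
    {"dx": -0.06,"dy": 0.93,"dz": 0,"rx": 0,"ry": 0,"rz": 0},
    {"dx": -0.06,"dy": 0.93,"dz": 0,"rx": 0,"ry": 0,"rz": 0},
    {"dx": -0.06,"dy": 0.93,"dz": 0,"rx": 0,"ry": 0,"rz": 0},
    {"dx": 0,"dy": 0,"dz": -1,"rx": 0,"ry": 0,"rz": 0},
    {"dx": 0,"dy": 0,"dz": -1,"rx": 0,"ry": 0,"rz": 0},
    {"dx": 0,"dy": 0,"dz": -1,"rx": 0,"ry": 0,"rz": 0},
    {"dx": 0,"dy": 0,"dz": -1,"rx": 0,"ry": 0,"rz": 0},
    {"dx": 0,"dy": 0,"dz": 0,"rx": 0,"ry": 0,"rz": 0},
  ],
)

```text
t: 32.05
tcp_pos: [0.4105, 0.3036, 0.257]
tool_rot: [0.032, 0.999, -0.001, -0.002]
force: [0.1, -0.7, -0.1]
finger_gap: 0.6
gripper_force: 0.0
```

```bash
python3 - <<'E'
from h import *
np.set_printoptions(precision=4,suppress=True)
print(sensors.sense()['tcp_pos'])
w,W=snap('wrist','w8.png')
tabs(w,W,(.411,.306),r=40);print(proj(W,(.411,.306,.203)))
g=w.min(2);p=proj(W,(.411,.306,.203)).astype(int);print(g[p[1]-24:p[1]+30:3,p[0]-24:p[0]+26:4])
E
```

```text
[0.4105 0.3036 0.257 ]
px [283.6 239. ] pred [282.9 230.8] area 324 pos [0.4169 0.3061] sides mm 14.4 12.2 yaw 86.5 -2.8
[282.9 230.8]
[[169 168 191 161 104 104 104 105 103 167 162 152 155]
 [164 157 163 131 103 104 103 104 103 164 163 166 160]
 [163 160 160 127 103 103 103 105 104 160 158 163 158]
 [159 167 157 119 104 105 105 105 104 156 165 167 162]
 [160 159 165 107 102 102 103 102 103 146 163 167 167]
 [158 158 160 112 115 115 116 116 117 141 159 165 165]
 [158 159 159 113 115 114 116 116 115 143 163 166 160]
 [157 156 161 117 114 115 113 112 113 146 165 167 164]
 [160 160 166 116 115 115 178 237 236 182 158 160 167]
 [164 159 155 117 114 108 246 239 240 179 156 154 170]
 [150 159 158 123 148 251 238 238 239 182 162 161 161]
 [164 165 162 113 243 238 238 238 238 184 157 164 168]
 [160 164 166 185 236 237 237 238 237 178 153 158 165]
 [163 164 161 183 238 239 238 241 241 178 160 163 165]
 [159 164 160 166 154 155 155 161 154 154 165 161 165]
 [165 165 165 163 159 165 159 163 160 157 167 166 163]
 [164 165 164 167 157 159 166 167 161 163 164 166 158]
 [169 167 170 163 160 164 174 164 164 162 166 159 161]]
```

>>> move_arm(
  targets=[
    {"dx": 0.1,"dy": 0.1,"dz": 0,"rx": 0,"ry": 0,"rz": 0},
    {"dx": 0,"dy": 0,"dz": -0.9,"rx": 0,"ry": 0,"rz": 0},
    {"dx": 0,"dy": 0,"dz": -0.9,"rx": 0,"ry": 0,"rz": 0},
    {"dx": 0,"dy": 0,"dz": -0.9,"rx": 0,"ry": 0,"rz": 0},
    {"dx": 0,"dy": 0,"dz": -0.8,"rx": 0,"ry": 0,"rz": 0},
    {"dx": 0,"dy": 0,"dz": 0,"rx": 0,"ry": 0,"rz": 0},
    {"dx": 0,"dy": 0,"dz": 0,"rx": 0,"ry": 0,"rz": 0},
    {"dx": 0,"dy": 0,"dz": 0,"rx": 0,"ry": 0,"rz": 0},
    {"dx": 0,"dy": 0,"dz": 0,"rx": 0,"ry": 0,"rz": 0},
    {"dx": 0,"dy": 0,"dz": 0,"rx": 0,"ry": 0,"rz": 0},
  ],
)

```text
t: 33.35
tcp_pos: [0.4144, 0.3073, 0.1712]
tool_rot: [0.031, 1.0, 0.0, 0.0]
force: [-0.4, -0.7, -0.3]
finger_gap: 0.6
gripper_force: 0.0
```

>>> move_arm(
  targets=[
    {"dx": 0,"dy": 0,"dz": 0,"rx": 0,"ry": 0,"rz": 0},
    {"dx": 0,"dy": 0,"dz": 0,"rx": 0,"ry": 0,"rz": 0},
    {"dx": 0,"dy": 0,"dz": 0,"rx": 0,"ry": 0,"rz": 0},
    {"dx": 0,"dy": 0,"dz": 0,"rx": 0,"ry": 0,"rz": 0},
    {"dx": 0,"dy": 0,"dz": 0,"rx": 0,"ry": 0,"rz": 0},
    {"dx": 0,"dy": 0,"dz": 0,"rx": 0,"ry": 0,"rz": 0},
    {"dx": 0,"dy": 0,"dz": 0.2,"rx": 0,"ry": 0,"rz": 0},
    {"dx": 0,"dy": 0,"dz": 0.3,"rx": 0,"ry": 0,"rz": 0},
    {"dx": 0,"dy": 0,"dz": 0.5,"rx": 0,"ry": 0,"rz": 0},
    {"dx": 0,"dy": 0,"dz": 0.5,"rx": 0,"ry": 0,"rz": 0},
  ],
  claw=0,
)

```text
t: 34.6
tcp_pos: [0.4144, 0.3073, 0.2095]
tool_rot: [0.032, 1.0, 0.0, 0.0]
force: [-0.4, 0.7, -2.2]
finger_gap: 0.181
gripper_force: 22.2
```

>>> move_arm(
  targets=[
    {"dx": 0.95,"dy": 0,"dz": 0.62,"rx": 0,"ry": 0,"rz": 0},
    {"dx": 0.95,"dy": 0,"dz": 0.62,"rx": 0,"ry": 0,"rz": 0},
    {"dx": 0.95,"dy": 0,"dz": 0.62,"rx": 0,"ry": 0,"rz": 0},
    {"dx": 0.95,"dy": 0,"dz": 0.6,"rx": 0,"ry": 0,"rz": 0},
    {"dx": 0.55,"dy": -1,"dz": 0,"rx": 0,"ry": 0,"rz": 0},
    {"dx": 0,"dy": -1,"dz": 0,"rx": 0,"ry": 0,"rz": 0},
    {"dx": 0,"dy": -1,"dz": 0,"rx": 0,"ry": 0,"rz": 0},
    {"dx": 0,"dy": -1,"dz": 0,"rx": 0,"ry": 0,"rz": 0},
    {"dx": 0,"dy": -1,"dz": 0,"rx": 0,"ry": 0,"rz": 0},
    {"dx": 0,"dy": -1,"dz": 0,"rx": 0,"ry": 0,"rz": 0},
  ],
)

```text
t: 35.85
tcp_pos: [0.5229, 0.1565, 0.2707]
tool_rot: [0.031, 1.0, 0.0, 0.0]
force: [0.5, -0.3, -1.5]
finger_gap: 0.184
gripper_force: 21.7
```

>>> move_arm(
  targets=[
    {"dx": 0,"dy": -1,"dz": 0,"rx": 0,"ry": 0,"rz": 0},
    {"dx": 0,"dy": -0.9,"dz": 0,"rx": 0,"ry": 0,"rz": 0},
    {"dx": 0,"dy": -0.5,"dz": 0,"rx": 0,"ry": 0,"rz": 0},
    {"dx": 0,"dy": 0,"dz": 0,"rx": 0,"ry": 0,"rz": 0},
    {"dx": 0,"dy": 0,"dz": 0,"rx": 0,"ry": 0,"rz": 0},
    {"dx": 0,"dy": 0,"dz": 0,"rx": 0,"ry": 0,"rz": 0},
    {"dx": 0,"dy": 0,"dz": 0,"rx": 0,"ry": 0,"rz": 0},
    {"dx": 0,"dy": 0,"dz": 0,"rx": 0,"ry": 0,"rz": 0},
    {"dx": 0,"dy": 0,"dz": 0,"rx": 0,"ry": 0,"rz": 0},
    {"dx": 0,"dy": 0,"dz": 0,"rx": 0,"ry": 0,"rz": 0},
  ],
)

```text
t: 37.1
tcp_pos: [0.523, 0.0973, 0.2698]
tool_rot: [0.031, 1.0, -0.0, -0.0]
force: [1.1, -0.0, -2.0]
finger_gap: 0.186
gripper_force: 21.8
```

>>> move_arm(
  targets=[
    {"dx": 0.5,"dy": 0,"dz": 0,"rx": 0,"ry": 0,"rz": 0},
    {"dx": 0.5,"dy": 0,"dz": 0,"rx": 0,"ry": 0,"rz": 0},
    {"dx": 0.5,"dy": 0,"dz": 0,"rx": 0,"ry": 0,"rz": 0},
    {"dx": 0.5,"dy": 0,"dz": 0,"rx": 0,"ry": 0,"rz": 0},
    {"dx": 0.5,"dy": 0,"dz": 0,"rx": 0,"ry": 0,"rz": 0},
    {"dx": 0.56,"dy": 0,"dz": 0,"rx": 0,"ry": 0,"rz": 0},
    {"dx": 0,"dy": 0,"dz": 0,"rx": 0,"ry": 0,"rz": 0},
    {"dx": 0,"dy": 0,"dz": 0,"rx": 0,"ry": 0,"rz": 0},
    {"dx": 0,"dy": 0,"dz": 0,"rx": 0,"ry": 0,"rz": 0},
    {"dx": 0,"dy": 0,"dz": 0,"rx": 0,"ry": 0,"rz": 0},
  ],
)

```text
t: 38.35
tcp_pos: [0.5991, 0.0973, 0.2699]
tool_rot: [0.031, 1.0, -0.0, -0.0]
force: [0.4, 0.1, -1.0]
finger_gap: 0.179
gripper_force: 21.8
```

>>> move_arm(
  targets=[
    {"dx": 0,"dy": 0,"dz": -0.4,"rx": 0,"ry": 0,"rz": 0},
    {"dx": 0,"dy": 0,"dz": -0.4,"rx": 0,"ry": 0,"rz": 0},
    {"dx": 0,"dy": 0,"dz": -0.4,"rx": 0,"ry": 0,"rz": 0},
    {"dx": 0,"dy": 0,"dz": 0,"rx": 0,"ry": 0,"rz": 0},
    {"dx": 0,"dy": 0,"dz": 0,"rx": 0,"ry": 0,"rz": 0},
    {"dx": 0,"dy": 0,"dz": 0,"rx": 0,"ry": 0,"rz": 0},
    {"dx": 0,"dy": 0,"dz": 0,"rx": 0,"ry": 0,"rz": 0},
    {"dx": 0,"dy": 0,"dz": 0,"rx": 0,"ry": 0,"rz": 0},
    {"dx": 0,"dy": 0,"dz": 0,"rx": 0,"ry": 0,"rz": 0},
    {"dx": 0,"dy": 0,"dz": 0,"rx": 0,"ry": 0,"rz": 0},
  ],
)

```text
t: 39.6
tcp_pos: [0.5994, 0.0972, 0.2399]
tool_rot: [0.031, 1.0, -0.0, -0.0]
force: [-0.6, 0.1, -0.4]
finger_gap: 0.181
gripper_force: 21.8
```

>>> move_arm(
  targets=[
    {"dx": 0,"dy": 0,"dz": -0.1,"rx": 0,"ry": 0,"rz": 0},
    {"dx": 0,"dy": 0,"dz": 0,"rx": 0,"ry": 0,"rz": 0},
    {"dx": 0,"dy": 0,"dz": 0,"rx": 0,"ry": 0,"rz": 0},
    {"dx": 0,"dy": 0,"dz": 0,"rx": 0,"ry": 0,"rz": 0},
    {"dx": 0,"dy": 0,"dz": 0,"rx": 0,"ry": 0,"rz": 0},
    {"dx": 0,"dy": 0,"dz": 0,"rx": 0,"ry": 0,"rz": 0},
    {"dx": 0,"dy": 0,"dz": 0,"rx": 0,"ry": 0,"rz": 0},
    {"dx": 0,"dy": 0,"dz": 0,"rx": 0,"ry": 0,"rz": 0},
    {"dx": 0,"dy": 0,"dz": 0,"rx": 0,"ry": 0,"rz": 0},
    {"dx": 0,"dy": 0,"dz": 0,"rx": 0,"ry": 0,"rz": 0},
  ],
)

```text
t: 40.85
tcp_pos: [0.5997, 0.0972, 0.2376]
tool_rot: [0.031, 1.0, -0.0, 0.0]
force: [4.2, 0.3, 3.2]
finger_gap: 0.182
gripper_force: 22.4
```

>>> move_arm(
  targets=[
    {"dx": 0.08,"dy": 0,"dz": 0.06,"rx": 0,"ry": 0,"rz": 0},
    {"dx": -0.063,"dy": -0.9,"dz": 0,"rx": 0,"ry": 0,"rz": 0},
    {"dx": -0.063,"dy": -0.9,"dz": 0,"rx": 0,"ry": 0,"rz": 0},
    {"dx": -0.063,"dy": -0.9,"dz": 0,"rx": 0,"ry": 0,"rz": 0},
    {"dx": -0.063,"dy": -0.9,"dz": 0,"rx": 0,"ry": 0,"rz": 0},
    {"dx": -0.063,"dy": -0.9,"dz": 0,"rx": 0,"ry": 0,"rz": 0},
    {"dx": -0.063,"dy": -0.9,"dz": 0,"rx": 0,"ry": 0,"rz": 0},
    {"dx": -0.063,"dy": -0.9,"dz": 0,"rx": 0,"ry": 0,"rz": 0},
    {"dx": -0.063,"dy": -0.9,"dz": 0,"rx": 0,"ry": 0,"rz": 0},
    {"dx": -0.063,"dy": -0.9,"dz": 0,"rx": 0,"ry": 0,"rz": 0},
  ],
)

```text
t: 42.1
tcp_pos: [0.5853, -0.1048, 0.2376]
tool_rot: [0.031, 1.0, 0.001, -0.003]
force: [0.8, 1.3, -0.1]
finger_gap: 0.179
gripper_force: 21.9
```

>>> move_arm(
  targets=[
    {"dx": 0,"dy": -0.08,"dz": 0,"rx": 0,"ry": 0,"rz": 0},
    {"dx": 0,"dy": 0,"dz": 0,"rx": 0,"ry": 0,"rz": 0},
    {"dx": 0,"dy": 0,"dz": 0,"rx": 0,"ry": 0,"rz": 0},
    {"dx": 0,"dy": 0,"dz": 0,"rx": 0,"ry": 0,"rz": 0},
    {"dx": 0,"dy": 0,"dz": -0.05,"rx": 0,"ry": 0,"rz": 0},
    {"dx": 0,"dy": 0,"dz": 0,"rx": 0,"ry": 0,"rz": 0},
    {"dx": 0,"dy": 0,"dz": 0,"rx": 0,"ry": 0,"rz": 0},
    {"dx": 0,"dy": 0,"dz": 0,"rx": 0,"ry": 0,"rz": 0},
    {"dx": 0,"dy": 0,"dz": 0,"rx": 0,"ry": 0,"rz": 0},
    {"dx": 0,"dy": 0,"dz": 0,"rx": 0,"ry": 0,"rz": 0},
  ],
)

```text
t: 43.35
tcp_pos: [0.5873, -0.1073, 0.2376]
tool_rot: [0.032, 1.0, -0.0, 0.0]
force: [-0.2, 0.7, -0.6]
finger_gap: 0.181
gripper_force: 21.9
```

```bash
python3 - <<'E'
from h import *
np.set_printoptions(precision=4,suppress=True)
w,W=snap('wrist','w9.png')
# bands seen along rail: white runs on the rail row
for y in(-.1864,-.1075,-.027):
    x=.5882+(y+.027)*.072; print('mark',y,proj(W,(x,y,.206)))
u0,v0=proj(W,(.5882,-.027,.206));g=w.min(2)
for v in range(int(v0)-4,int(v0)+6,3):
    r=np.where(g[v]>190)[0]; print(v,[ (k[0],k[-1]) for k in np.split(r,np.where(np.diff(r)>2)[0]+1) if len(k)>5])
E
```

```text
mark -0.1864 [142.5 235.9]
mark -0.1075 [278.2 237.1]
mark -0.027 [416.5 238.4]
234 []
237 [(np.int64(394), np.int64(433))]
240 [(np.int64(394), np.int64(433))]
243 [(np.int64(393), np.int64(434))]
```

>>> move_arm(
  targets=[
    {"dx": 0,"dy": 0,"dz": 0,"rx": 0,"ry": 0,"rz": 0},
    {"dx": 0,"dy": 0,"dz": 0,"rx": 0,"ry": 0,"rz": 0},
    {"dx": 0,"dy": 0,"dz": 0,"rx": 0,"ry": 0,"rz": 0},
    {"dx": 0,"dy": 0,"dz": 0,"rx": 0,"ry": 0,"rz": 0},
    {"dx": 0,"dy": 0,"dz": 0.5,"rx": 0,"ry": 0,"rz": 0},
    {"dx": 0,"dy": 0,"dz": 1,"rx": 0,"ry": 0,"rz": 0},
    {"dx": 0,"dy": 0,"dz": 1,"rx": 0,"ry": 0,"rz": 0},
    {"dx": 0,"dy": 0,"dz": 1,"rx": 0,"ry": 0,"rz": 0},
    {"dx": 0,"dy": 0.5,"dz": 1,"rx": 0,"ry": 0,"rz": 0},
    {"dx": -0.1,"dy": 1,"dz": 0.4,"rx": 0,"ry": 0,"rz": 0},
  ],
  claw=60,
)

```text
t: 44.65
tcp_pos: [0.5858, -0.0704, 0.363]
tool_rot: [0.032, 0.999, -0.001, 0.002]
force: [0.6, 0.1, -0.8]
finger_gap: 0.599
gripper_force: 0.0
```

>>> move_arm(
  targets=[
    {"dx": -0.2,"dy": 1,"dz": 0,"rx": 0,"ry": 0,"rz": 0},
    {"dx": -0.2,"dy": 1,"dz": 0,"rx": 0,"ry": 0,"rz": 0},
    {"dx": -0.2,"dy": 1,"dz": 0,"rx": 0,"ry": 0,"rz": 0},
    {"dx": -0.2,"dy": 1,"dz": 0,"rx": 0,"ry": 0,"rz": 0},
    {"dx": -0.2,"dy": 1,"dz": 0,"rx": 0,"ry": 0,"rz": 0},
    {"dx": -0.2,"dy": 1,"dz": 0,"rx": 0,"ry": 0,"rz": 0},
    {"dx": -0.2,"dy": 1,"dz": 0,"rx": 0,"ry": 0,"rz": 0},
    {"dx": -0.2,"dy": 1,"dz": 0,"rx": 0,"ry": 0,"rz": 0},
    {"dx": -0.2,"dy": 1,"dz": 0,"rx": 0,"ry": 0,"rz": 0},
    {"dx": -0.2,"dy": 1,"dz": 0,"rx": 0,"ry": 0,"rz": 0},
  ],
)

```text
t: 45.9
tcp_pos: [0.5347, 0.1811, 0.3611]
tool_rot: [0.031, 1.0, 0.0, 0.001]
force: [0.4, 1.4, 0.4]
finger_gap: 0.598
gripper_force: 0.0
```

>>> move_arm(
  targets=[
    {"dx": -0.1,"dy": 1,"dz": 0,"rx": 0,"ry": 0,"rz": 0},
    {"dx": -0.1,"dy": 1,"dz": 0,"rx": 0,"ry": 0,"rz": 0},
    {"dx": -0.1,"dy": 1,"dz": 0,"rx": 0,"ry": 0,"rz": 0},
    {"dx": -0.1,"dy": 1,"dz": 0,"rx": 0,"ry": 0,"rz": 0},
    {"dx": 0,"dy": 1,"dz": 0,"rx": 0,"ry": 0,"rz": 0},
    {"dx": 0,"dy": 1,"dz": 0,"rx": 0,"ry": 0,"rz": 0},
    {"dx": 0,"dy": 1,"dz": 0,"rx": 0,"ry": 0,"rz": 0.06},
    {"dx": 0,"dy": 1,"dz": 0,"rx": 0,"ry": 0,"rz": 0.06},
    {"dx": 0,"dy": 0,"dz": 0,"rx": 0,"ry": 0,"rz": 0},
    {"dx": 0,"dy": 0,"dz": 0,"rx": 0,"ry": 0,"rz": 0},
  ],
)

```text
t: 47.15
tcp_pos: [0.5247, 0.3799, 0.3602]
tool_rot: [-0.0, 1.0, -0.0, 0.0]
force: [0.6, 0.3, -0.1]
finger_gap: 0.598
gripper_force: 0.0
```

```bash
python3 - <<'E'
from h import *
np.set_printoptions(precision=4,suppress=True)
print(sensors.sense()['tcp_pos'])
w,W=snap('wrist','w10.png');tabs(w,W,(.5215,.443),r=70)
s,S=snap('scene','s10.png');t,T=snap('top','t10.png')
for n,m in(('s',S),('t',T)):
  for y in(-.1864,-.1075): print(n,proj(m,(.5882+(y+.027)*.072,y,.267)))
E
```

```text
[0.5247 0.3799 0.3602]
px [334.2 135. ] pred [345.3 185.2] area 294 pos [0.4746 0.4299] sides mm 18.8 26.9 yaw 90.0 3.6
px [304.1 167.4] pred [345.3 185.2] area 403 pos [0.5043 0.4034] sides mm 36.6 16.4 yaw -178.9 90.0
px [343.  188.1] pred [345.3 185.2] area 307 pos [0.5243 0.441 ] sides mm 16.0 17.8 yaw 90.0 4.1
s [205.9 219.4]
s [242.9 211.2]
t [353.9 162.6]
t [324.8 161.2]
```

>>> move_arm(
  targets=[
    {"dx": -0.08,"dy": 0.81,"dz": 0,"rx": 0,"ry": 0,"rz": 0},
    {"dx": 0,"dy": 0.81,"dz": 0,"rx": 0,"ry": 0,"rz": 0},
    {"dx": 0,"dy": 0.82,"dz": 0,"rx": 0,"ry": 0,"rz": 0},
    {"dx": 0,"dy": 0,"dz": -1,"rx": 0,"ry": 0,"rz": 0},
    {"dx": 0,"dy": 0,"dz": -1,"rx": 0,"ry": 0,"rz": 0},
    {"dx": 0,"dy": 0,"dz": -1,"rx": 0,"ry": 0,"rz": 0},
    {"dx": 0,"dy": 0,"dz": -1,"rx": 0,"ry": 0,"rz": 0},
    {"dx": 0,"dy": 0,"dz": 0,"rx": 0,"ry": 0,"rz": 0},
    {"dx": 0,"dy": 0,"dz": 0,"rx": 0,"ry": 0,"rz": 0},
    {"dx": 0,"dy": 0,"dz": 0,"rx": 0,"ry": 0,"rz": 0},
  ],
)

```text
t: 48.55
tcp_pos: [0.5235, 0.442, 0.2617]
tool_rot: [-0.0, 1.0, 0.001, 0.001]
force: [0.1, -0.1, 1.2]
finger_gap: 0.604
gripper_force: 0.0
```

```bash
python3 - <<'E'
from h import *
np.set_printoptions(precision=4,suppress=True)
print(sensors.sense()['tcp_pos'])
w,W=snap('wrist','w11.png')
p=proj(W,(.5225,.441,.203));print(p);tabs(w,W,(.5225,.441),r=40)
g=w.min(2);p=p.astype(int);print(g[p[1]-24:p[1]+30:3,p[0]-24:p[0]+26:4])
E
```

```text
[0.5235 0.442  0.2617]
[277.3 225.8]
px [279.3 234. ] pred [277.3 225.8] area 303 pos [0.5284 0.4423] sides mm 14.6 12.4 yaw 90.0 0.7
[[180 235 231 248  85  90  91  91  91 243 246 246 255]
 [114 138 139 145  90  90  92  90  90 125 136 137 142]
 [140 137 138 147  90  90  90  90  90 130 147 147 145]
 [138 139 138 132  90  90  89  90  89 117 145 141 141]
 [137 140 133 151  88  89  88  87  89 101 144 139 138]
 [142 147 144 138 100 100 100 100  99  99 142 139 144]
 [145 136 140 131  99  99  99  98  99  97 145 141 138]
 [145 144 141 132  99 100  99  97  94  92 141 144 143]
 [145 144 141 139  99  98  95 192 231 188 144 143 144]
 [134 135 141 135  99  97  64 224 225 178 138 139 137]
 [143 143 143 139  86  73 225 223 224 177 143 139 136]
 [143 143 144 134 230 222 223 222 224 173 138 137 138]
 [143 143 145 123 220 219 221 220 221 159 146 141 139]
 [139 141 147 127 222 223 223 223 225 162 143 142 139]
 [144 142 146 138 136 134 136 134 134 136 141 144 146]
 [141 143 145 137 140 144 137 141 142 143 140 146 142]
 [142 142 145 140 141 136 137 144 136 138 145 141 130]
 [145 137 144 138 145 143 138 144 145 145 133 135 138]]
```

>>> move_arm(
  targets=[
    {"dx": 0.07,"dy": 0,"dz": 0,"rx": 0,"ry": 0,"rz": 0},
    {"dx": 0,"dy": 0,"dz": -0.9,"rx": 0,"ry": 0,"rz": 0},
    {"dx": 0,"dy": 0,"dz": -0.9,"rx": 0,"ry": 0,"rz": 0},
    {"dx": 0,"dy": 0,"dz": -0.9,"rx": 0,"ry": 0,"rz": 0},
    {"dx": 0,"dy": 0,"dz": -0.9,"rx": 0,"ry": 0,"rz": 0},
    {"dx": 0,"dy": 0,"dz": 0,"rx": 0,"ry": 0,"rz": 0},
    {"dx": 0,"dy": 0,"dz": 0,"rx": 0,"ry": 0,"rz": 0},
    {"dx": 0,"dy": 0,"dz": 0,"rx": 0,"ry": 0,"rz": 0},
    {"dx": 0,"dy": 0,"dz": 0,"rx": 0,"ry": 0,"rz": 0},
    {"dx": 0,"dy": 0,"dz": 0,"rx": 0,"ry": 0,"rz": 0},
  ],
)

```text
t: 49.85
tcp_pos: [0.5247, 0.4413, 0.1706]
tool_rot: [0.0, 1.0, 0.0, 0.0]
force: [0.8, 0.4, 0.2]
finger_gap: 0.601
gripper_force: 0.0
```

>>> move_arm(
  targets=[
    {"dx": 0,"dy": 0,"dz": 0,"rx": 0,"ry": 0,"rz": 0},
    {"dx": 0,"dy": 0,"dz": 0,"rx": 0,"ry": 0,"rz": 0},
    {"dx": 0,"dy": 0,"dz": 0,"rx": 0,"ry": 0,"rz": 0},
    {"dx": 0,"dy": 0,"dz": 0,"rx": 0,"ry": 0,"rz": 0},
    {"dx": 0,"dy": 0,"dz": 0,"rx": 0,"ry": 0,"rz": 0},
    {"dx": 0,"dy": 0,"dz": 0,"rx": 0,"ry": 0,"rz": 0},
    {"dx": 0,"dy": 0,"dz": 0.2,"rx": 0,"ry": 0,"rz": 0},
    {"dx": 0,"dy": 0,"dz": 0.3,"rx": 0,"ry": 0,"rz": 0},
    {"dx": 0,"dy": 0,"dz": 0.5,"rx": 0,"ry": 0,"rz": 0},
    {"dx": 0,"dy": 0,"dz": 0.5,"rx": 0,"ry": 0,"rz": 0},
  ],
  claw=0,
)

```text
t: 51.1
tcp_pos: [0.5247, 0.4414, 0.2088]
tool_rot: [0.0, 1.0, 0.0, 0.0]
force: [-0.7, 0.0, -1.0]
finger_gap: 0.183
gripper_force: 23.8
```

>>> move_arm(
  targets=[
    {"dx": 0,"dy": 0,"dz": 0.8,"rx": 0,"ry": 0,"rz": 0},
    {"dx": 0,"dy": -0.8,"dz": 0.8,"rx": 0,"ry": 0,"rz": -0.06},
    {"dx": 0,"dy": -1,"dz": 0.87,"rx": 0,"ry": 0,"rz": -0.06},
    {"dx": 0,"dy": -1,"dz": 0,"rx": 0,"ry": 0,"rz": 0},
    {"dx": 0,"dy": -1,"dz": 0,"rx": 0,"ry": 0,"rz": 0},
    {"dx": 0,"dy": -1,"dz": 0,"rx": 0,"ry": 0,"rz": 0},
    {"dx": 0,"dy": -1,"dz": 0,"rx": 0,"ry": 0,"rz": 0},
    {"dx": 0,"dy": -1,"dz": 0,"rx": 0,"ry": 0,"rz": 0},
    {"dx": 0,"dy": -1,"dz": 0,"rx": 0,"ry": 0,"rz": 0},
    {"dx": 0,"dy": -1,"dz": 0,"rx": 0,"ry": 0,"rz": 0},
  ],
)

```text
t: 52.35
tcp_pos: [0.524, 0.2192, 0.2694]
tool_rot: [0.032, 0.999, -0.0, -0.0]
force: [-0.3, 0.3, -1.4]
finger_gap: 0.187
gripper_force: 23.8
```

>>> move_arm(
  targets=[
    {"dx": 0,"dy": -1,"dz": 0,"rx": 0,"ry": 0,"rz": 0},
    {"dx": 0,"dy": -1,"dz": 0,"rx": 0,"ry": 0,"rz": 0},
    {"dx": 0,"dy": -1,"dz": 0,"rx": 0,"ry": 0,"rz": 0},
    {"dx": 0,"dy": -1,"dz": 0,"rx": 0,"ry": 0,"rz": 0},
    {"dx": 0,"dy": -0.94,"dz": 0,"rx": 0,"ry": 0,"rz": 0},
    {"dx": 0,"dy": 0,"dz": 0,"rx": 0,"ry": 0,"rz": 0},
    {"dx": 0,"dy": 0,"dz": 0,"rx": 0,"ry": 0,"rz": 0},
    {"dx": 0,"dy": 0,"dz": 0,"rx": 0,"ry": 0,"rz": 0},
    {"dx": 0,"dy": 0,"dz": 0,"rx": 0,"ry": 0,"rz": 0},
    {"dx": 0,"dy": 0,"dz": 0,"rx": 0,"ry": 0,"rz": 0},
  ],
)

```text
t: 53.6
tcp_pos: [0.5245, 0.0982, 0.2693]
tool_rot: [0.031, 1.0, 0.0, -0.0]
force: [-1.0, 0.2, -1.5]
finger_gap: 0.185
gripper_force: 23.8
```

>>> move_arm(
  targets=[
    {"dx": 0.5,"dy": 0,"dz": 0,"rx": 0,"ry": 0,"rz": 0},
    {"dx": 0.5,"dy": 0,"dz": 0,"rx": 0,"ry": 0,"rz": 0},
    {"dx": 0.5,"dy": 0,"dz": 0,"rx": 0,"ry": 0,"rz": 0},
    {"dx": 0.5,"dy": 0,"dz": 0,"rx": 0,"ry": 0,"rz": 0},
    {"dx": 0.5,"dy": 0,"dz": 0,"rx": 0,"ry": 0,"rz": 0},
    {"dx": 0.56,"dy": 0,"dz": 0,"rx": 0,"ry": 0,"rz": 0},
    {"dx": 0,"dy": 0,"dz": 0,"rx": 0,"ry": 0,"rz": 0},
    {"dx": 0,"dy": 0,"dz": 0,"rx": 0,"ry": 0,"rz": 0},
    {"dx": 0,"dy": 0,"dz": 0,"rx": 0,"ry": 0,"rz": 0},
    {"dx": 0,"dy": 0,"dz": 0,"rx": 0,"ry": 0,"rz": 0},
  ],
)

```text
t: 54.85
tcp_pos: [0.6006, 0.0978, 0.2694]
tool_rot: [0.031, 1.0, -0.0, -0.0]
force: [-0.4, 0.8, -1.8]
finger_gap: 0.181
gripper_force: 23.8
```

>>> move_arm(
  targets=[
    {"dx": 0,"dy": 0,"dz": -0.4,"rx": 0,"ry": 0,"rz": 0},
    {"dx": 0,"dy": 0,"dz": -0.4,"rx": 0,"ry": 0,"rz": 0},
    {"dx": 0,"dy": 0,"dz": -0.4,"rx": 0,"ry": 0,"rz": 0},
    {"dx": 0,"dy": 0,"dz": -0.05,"rx": 0,"ry": 0,"rz": 0},
    {"dx": 0,"dy": 0,"dz": 0,"rx": 0,"ry": 0,"rz": 0},
    {"dx": 0,"dy": 0,"dz": 0,"rx": 0,"ry": 0,"rz": 0},
    {"dx": 0,"dy": 0,"dz": 0,"rx": 0,"ry": 0,"rz": 0},
    {"dx": 0,"dy": 0,"dz": 0,"rx": 0,"ry": 0,"rz": 0},
    {"dx": 0,"dy": 0,"dz": 0,"rx": 0,"ry": 0,"rz": 0},
    {"dx": 0,"dy": 0,"dz": 0,"rx": 0,"ry": 0,"rz": 0},
  ],
)

```text
t: 56.1
tcp_pos: [0.601, 0.0977, 0.2381]
tool_rot: [0.031, 1.0, 0.0, 0.0]
force: [0.7, 1.1, -0.9]
finger_gap: 0.183
gripper_force: 23.8
```

```bash
python3 - <<'E'
from h import *
w,W=snap('scene');t,T=snap('wrist')
a=cv2.resize(w[170:310,160:370],None,fx=2.2,fy=2.2);h=a.shape[0];b=cv2.resize(t,(330,h))[:h]
cv2.imwrite('pics/v12.png',cv2.cvtColor(np.hstack([a,b]),cv2.COLOR_RGB2BGR))
E
```

```text
(no output)
```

View pics/v12.png

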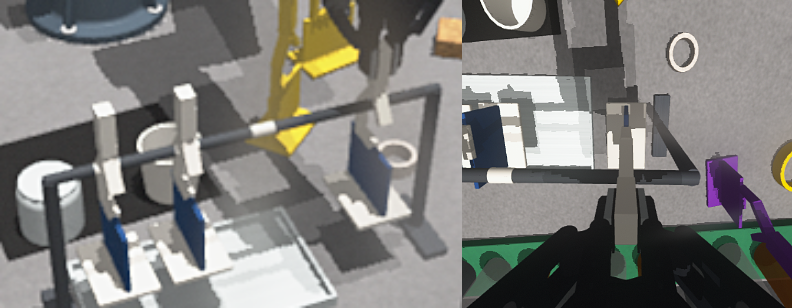

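Two holders hang upright at their bands (scene crop tabs (103,105) and (185,92)), and the third is hooked on at the loading end with its lip around the rail at (380,110). I'll slide it to band 3 and release it.

>>> move_arm(
  targets=[
    {"dx": -0.045,"dy": -0.63,"dz": 0,"rx": 0,"ry": 0,"rz": 0},
    {"dx": -0.045,"dy": -0.63,"dz": 0,"rx": 0,"ry": 0,"rz": 0},
    {"dx": -0.045,"dy": -0.63,"dz": 0,"rx": 0,"ry": 0,"rz": 0},
    {"dx": -0.045,"dy": -0.63,"dz": 0,"rx": 0,"ry": 0,"rz": 0},
    {"dx": -0.045,"dy": -0.63,"dz": 0,"rx": 0,"ry": 0,"rz": 0},
    {"dx": -0.045,"dy": -0.63,"dz": 0,"rx": 0,"ry": 0,"rz": 0},
    {"dx": -0.045,"dy": -0.63,"dz": 0,"rx": 0,"ry": 0,"rz": 0},
    {"dx": -0.045,"dy": -0.63,"dz": 0,"rx": 0,"ry": 0,"rz": 0},
    {"dx": 0,"dy": 0,"dz": 0,"rx": 0,"ry": 0,"rz": 0},
    {"dx": 0,"dy": 0,"dz": -0.05,"rx": 0,"ry": 0,"rz": 0},
  ],
)

```text
t: 57.45
tcp_pos: [0.5921, -0.028, 0.2368]
tool_rot: [0.032, 1.0, 0.0, 0.0]
force: [0.1, -0.1, -2.1]
finger_gap: 0.184
gripper_force: 23.8
```

>>> move_arm(
  targets=[
    {"dx": 0,"dy": 0,"dz": 0,"rx": 0,"ry": 0,"rz": 0},
    {"dx": 0,"dy": 0,"dz": 0,"rx": 0,"ry": 0,"rz": 0},
    {"dx": 0,"dy": 0,"dz": 0,"rx": 0,"ry": 0,"rz": 0},
    {"dx": 0,"dy": 0,"dz": 0,"rx": 0,"ry": 0,"rz": 0},
    {"dx": 0,"dy": 0,"dz": 0.5,"rx": 0,"ry": 0,"rz": 0},
    {"dx": 0,"dy": 0,"dz": 1,"rx": 0,"ry": 0,"rz": 0},
    {"dx": 0,"dy": 0,"dz": 1,"rx": 0,"ry": 0,"rz": 0},
    {"dx": 0,"dy": 0,"dz": 1,"rx": 0,"ry": 0,"rz": 0},
    {"dx": 0,"dy": 0,"dz": 1,"rx": 0,"ry": 0,"rz": 0},
    {"dx": -0.8,"dy": 0,"dz": 0.4,"rx": 0,"ry": 0,"rz": 0},
  ],
  claw=60,
)

```text
t: 58.7
tcp_pos: [0.5736, -0.0287, 0.3621]
tool_rot: [0.031, 1.0, -0.001, 0.003]
force: [-0.3, 0.4, -0.2]
finger_gap: 0.602
gripper_force: 0.0
```

>>> move_arm(
  targets=[
    {"dx": -1,"dy": 0,"dz": 0,"rx": 0,"ry": 0,"rz": 0},
    {"dx": -1,"dy": 0,"dz": 0,"rx": 0,"ry": 0,"rz": 0},
    {"dx": -1,"dy": 0,"dz": 0,"rx": 0,"ry": 0,"rz": 0},
    {"dx": -1,"dy": 0.5,"dz": 0,"rx": 0,"ry": 0,"rz": 0},
    {"dx": 0,"dy": 1,"dz": 0,"rx": 0,"ry": 0,"rz": 0},
    {"dx": 0,"dy": 1,"dz": 0,"rx": 0,"ry": 0,"rz": 0},
    {"dx": 0,"dy": 1,"dz": 0,"rx": 0,"ry": 0,"rz": 0},
    {"dx": 0,"dy": 1,"dz": 0,"rx": 0,"ry": 0,"rz": 0},
    {"dx": 0,"dy": 0,"dz": 0,"rx": 0,"ry": 0,"rz": 0},
    {"dx": 0,"dy": 0,"dz": 0,"rx": 0,"ry": 0,"rz": 0},
  ],
  claw=0,
)

```text
t: 59.95
tcp_pos: [0.4721, 0.0838, 0.3598]
tool_rot: [0.031, 1.0, -0.0, 0.0]
force: [0.7, 0.3, -0.4]
finger_gap: -0.002
gripper_force: 0.0
```

```bash
python3 - <<'E'
from h import *
np.set_printoptions(precision=4,suppress=True)
s,S=snap('scene');t,T=snap('top')
for y in(-.1864,-.1075,-.027): 
    e=(.5882+(y+.027)*.072,y); print(y); tabs(t,T,e,.267,9,(170,170,160)); tabs(s,S,e,.267,9,(170,170,160)); 
a=cv2.resize(s[170:310,160:370],None,fx=1.9,fy=1.9);h=a.shape[0];b=cv2.resize(t[130:240,210:430],None,fx=1.8,fy=1.8)[:h];b=np.vstack([b,np.zeros((h-b.shape[0],b.shape[1],3),np.uint8)])
cv2.imwrite('pics/v13.png',cv2.cvtColor(np.hstack([a,b]),cv2.COLOR_RGB2BGR))
E
```

```text
-0.1864
px [352.5 162.6] pred [353.9 162.6] area 62 pos [ 0.5767 -0.1827] sides mm 21.7 22.3 yaw -91.3 177.6
-0.1075
px [332.2 161.3] pred [324.8 161.2] area 177 pos [ 0.5817 -0.1275] sides mm 65.3 22.3 yaw -91.3 177.8
-0.027
```

View pics/v13.png

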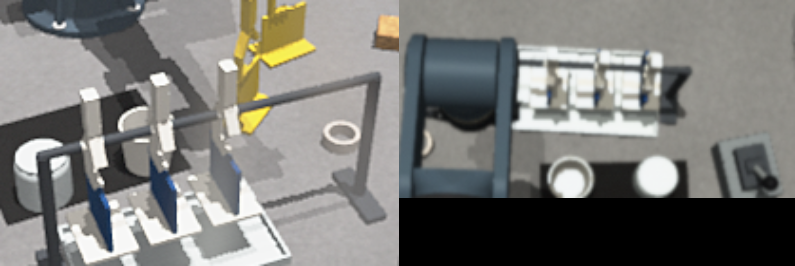

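In the picture, all three holders hang upright on the rail, evenly spaced at the bands (scene crop tabs (92,105), (160,88) and (228,75)), and the lever is off (ball at top crop (770,183)). Next is switching the blower on.

>>> move_arm(
  targets=[
    {"dx": -0.25,"dy": -0.93,"dz": 0,"rx": 0,"ry": 0,"rz": 0},
    {"dx": -0.25,"dy": -0.93,"dz": 0,"rx": 0,"ry": 0,"rz": 0},
    {"dx": -0.25,"dy": -0.93,"dz": 0,"rx": 0,"ry": 0,"rz": 0},
    {"dx": -0.25,"dy": -0.93,"dz": 0,"rx": 0,"ry": 0,"rz": 0},
    {"dx": -0.25,"dy": -0.93,"dz": 0,"rx": 0,"ry": 0,"rz": 0},
    {"dx": -0.25,"dy": -0.93,"dz": 0,"rx": 0,"ry": 0,"rz": 0},
    {"dx": -0.25,"dy": -0.93,"dz": 0,"rx": 0,"ry": 0,"rz": 0},
    {"dx": -0.25,"dy": -0.93,"dz": 0,"rx": 0,"ry": 0,"rz": 0},
    {"dx": -0.25,"dy": -0.93,"dz": 0,"rx": 0,"ry": 0,"rz": 0},
    {"dx": -0.25,"dy": -0.93,"dz": 0,"rx": 0,"ry": 0,"rz": 0},
  ],
)

```text
t: 61.3
tcp_pos: [0.409, -0.1498, 0.3594]
tool_rot: [0.032, 0.999, -0.0, 0.0]
force: [-0.3, -0.1, -0.8]
finger_gap: 0.001
gripper_force: 0.0
```

>>> move_arm(
  targets=[
    {"dx": -0.25,"dy": -0.93,"dz": 0,"rx": 0,"ry": 0,"rz": 0},
    {"dx": -0.25,"dy": -0.93,"dz": 0,"rx": 0,"ry": 0,"rz": 0},
    {"dx": -0.25,"dy": -0.93,"dz": 0,"rx": 0,"ry": 0,"rz": 0},
    {"dx": -0.25,"dy": -0.93,"dz": 0,"rx": 0,"ry": 0,"rz": 0},
    {"dx": -0.25,"dy": -0.93,"dz": 0,"rx": 0,"ry": 0,"rz": 0},
    {"dx": -0.25,"dy": -0.93,"dz": 0,"rx": 0,"ry": 0,"rz": 0},
    {"dx": -0.25,"dy": -0.93,"dz": 0,"rx": 0,"ry": 0,"rz": 0},
    {"dx": -0.25,"dy": -0.93,"dz": 0,"rx": 0,"ry": 0,"rz": 0},
    {"dx": -0.25,"dy": -0.93,"dz": 0,"rx": 0,"ry": 0,"rz": 0},
    {"dx": -0.25,"dy": -0.93,"dz": 0,"rx": 0,"ry": 0,"rz": 0},
  ],
)

```text
t: 62.55
tcp_pos: [0.3464, -0.3823, 0.3593]
tool_rot: [0.032, 0.999, -0.0, 0.0]
force: [0.3, 0.7, 0.7]
finger_gap: 0.003
gripper_force: 0.0
```

>>> move_arm(
  targets=[
    {"dx": 0,"dy": 0.15,"dz": -1,"rx": 0,"ry": 0,"rz": 0},
    {"dx": 0,"dy": 0,"dz": -1,"rx": 0,"ry": 0,"rz": 0},
    {"dx": 0,"dy": 0,"dz": -1,"rx": 0,"ry": 0,"rz": 0},
    {"dx": 0,"dy": 0,"dz": -1,"rx": 0,"ry": 0,"rz": 0},
    {"dx": 0,"dy": 0,"dz": -1,"rx": 0,"ry": 0,"rz": 0},
    {"dx": 0,"dy": 0,"dz": -1,"rx": 0,"ry": 0,"rz": 0},
    {"dx": 0,"dy": 0,"dz": -1,"rx": 0,"ry": 0,"rz": 0},
    {"dx": 0,"dy": 0,"dz": -1,"rx": 0,"ry": 0,"rz": 0},
    {"dx": 0,"dy": 0,"dz": -0.3,"rx": 0,"ry": 0,"rz": 0},
    {"dx": 0,"dy": 0,"dz": 0,"rx": 0,"ry": 0,"rz": 0},
  ],
)

```text
t: 63.8
tcp_pos: [0.347, -0.3774, 0.1516]
tool_rot: [0.032, 1.0, 0.0, -0.0]
force: [0.1, -0.3, 0.3]
finger_gap: -0.002
gripper_force: 0.0
```

>>> move_arm(
  targets=[
    {"dx": 0.5,"dy": 0.1,"dz": 0,"rx": 0,"ry": 0,"rz": 0},
    {"dx": 0.5,"dy": 0.1,"dz": 0,"rx": 0,"ry": 0,"rz": 0},
    {"dx": 0.5,"dy": 0.1,"dz": 0,"rx": 0,"ry": 0,"rz": 0},
    {"dx": 0.5,"dy": 0.1,"dz": 0,"rx": 0,"ry": 0,"rz": 0},
    {"dx": 0.5,"dy": 0.1,"dz": 0,"rx": 0,"ry": 0,"rz": 0},
    {"dx": 0.5,"dy": 0.1,"dz": 0,"rx": 0,"ry": 0,"rz": 0},
    {"dx": 0.4,"dy": 0.08,"dz": 0,"rx": 0,"ry": 0,"rz": 0},
    {"dx": 0,"dy": 0,"dz": 0,"rx": 0,"ry": 0,"rz": 0},
    {"dx": 0,"dy": 0,"dz": 0,"rx": 0,"ry": 0,"rz": 0},
    {"dx": 0,"dy": 0,"dz": 0,"rx": 0,"ry": 0,"rz": 0},
  ],
)

```text
t: 65.05
tcp_pos: [0.4317, -0.3601, 0.1518]
tool_rot: [0.032, 0.999, 0.0, -0.0]
force: [0.1, 0.1, -0.7]
finger_gap: -0.003
gripper_force: 0.0
```

Now small steps until the stop is felt.

>>> move_arm(
  targets=[
    {"dx": 0.25,"dy": 0.05,"dz": 0,"rx": 0,"ry": 0,"rz": 0},
    {"dx": 0.2,"dy": 0.04,"dz": 0,"rx": 0,"ry": 0,"rz": 0},
    {"dx": 0,"dy": 0,"dz": 0,"rx": 0,"ry": 0,"rz": 0},
    {"dx": 0,"dy": 0,"dz": 0,"rx": 0,"ry": 0,"rz": 0},
    {"dx": 0,"dy": 0,"dz": 0,"rx": 0,"ry": 0,"rz": 0},
    {"dx": 0,"dy": 0,"dz": 0,"rx": 0,"ry": 0,"rz": 0},
    {"dx": 0,"dy": 0,"dz": 0,"rx": 0,"ry": 0,"rz": 0},
    {"dx": 0,"dy": 0,"dz": 0,"rx": 0,"ry": 0,"rz": 0},
    {"dx": 0,"dy": 0,"dz": 0,"rx": 0,"ry": 0,"rz": 0},
    {"dx": 0,"dy": 0,"dz": 0,"rx": 0,"ry": 0,"rz": 0},
  ],
)

```text
t: 66.3
tcp_pos: [0.4433, -0.3578, 0.1518]
tool_rot: [0.031, 1.0, -0.0, 0.0]
force: [-0.4, 0.4, 0.1]
finger_gap: -0.004
gripper_force: 0.0
```

>>> move_arm(
  targets=[
    {"dx": 0.15,"dy": 0.03,"dz": 0,"rx": 0,"ry": 0,"rz": 0},
    {"dx": 0.15,"dy": 0.03,"dz": 0,"rx": 0,"ry": 0,"rz": 0},
    {"dx": 0,"dy": 0,"dz": 0,"rx": 0,"ry": 0,"rz": 0},
    {"dx": 0,"dy": 0,"dz": 0,"rx": 0,"ry": 0,"rz": 0},
    {"dx": 0,"dy": 0,"dz": 0,"rx": 0,"ry": 0,"rz": 0},
    {"dx": 0,"dy": 0,"dz": 0,"rx": 0,"ry": 0,"rz": 0},
    {"dx": 0,"dy": 0,"dz": 0,"rx": 0,"ry": 0,"rz": 0},
    {"dx": 0,"dy": 0,"dz": 0,"rx": 0,"ry": 0,"rz": 0},
    {"dx": 0,"dy": 0,"dz": 0,"rx": 0,"ry": 0,"rz": 0},
    {"dx": 0,"dy": 0,"dz": 0,"rx": 0,"ry": 0,"rz": 0},
  ],
)

```text
t: 67.55
tcp_pos: [0.4508, -0.3563, 0.1519]
tool_rot: [0.031, 1.0, -0.0, 0.0]
force: [-0.9, 0.3, 0.2]
finger_gap: 0.0
gripper_force: 0.3
```

```bash
python3 - <<'E'
from h import *
np.set_printoptions(precision=4,suppress=True)
print(sensors.sense()['force'],sensors.sense()['tcp_pos'])
s,S=snap('scene','s14.png')
for d in(-.038,0,.02,.03,.038): print(d,proj(S,(.431+.978*d,-.3617+.2*d,.092+np.sqrt(.08**2-d*d))))
g=s.max(2)[225:285:3,85:150:3];print(g)
E
```

```text
[-0.8733  0.3476  0.1769] [ 0.4508 -0.3563  0.1519]
-0.038 [104.3 232.3]
0 [110.5 237.6]
0.02 [114.5 243.1]
0.03 [116.7 246.7]
0.038 [118.5 249.9]
[[ 40  87  47  16 183 118  37  32  25 130  37  38  75  38  49  39  39  28
   29  31  31  27]
 [ 33  38  48  33  36  88 185  36  26 208  31  36  38  48  39  40  34  27
   29  25  25  46]
 [185  38  40  38  36  37  31  36  36 172  29  40  36  37  42  48  36  37
   32  20  43  39]
 [ 83 169 123  30  34  37  39  38  36  32  34  36  42 106 110  80  29  28
   25  24  31  25]
 [184 178 174 189  92  27  56  32  37  37  59  40  90 102 102 119  32  27
   32  27  39 105]
 [179 181 177 177 183 187 189 189  19  94  44  78  50 102 106 105 132 118
  118 120 130 142]
 [180 174 173 176 173 172 180 178  81  79  47  94  27 103 103  91 114 132
  139 139 122 105]
 [178 176 175 178 175 176 180 177  81  48  75  70  28 106 101 106  83  84
   89  92  90  92]
 [176 178 178 177 173 181 126  98 106  27  46  53  37 106 102 107  81  86
   88  92  94  87]
 [174 175 181 175 185 130 100  99 100  24  45  44  32  94 106 103  73  85
   89  92  93  75]
 [178 173 172 178 130  
[... 207 characters left out ...]
2  79  52  52 104 137  86  77
   79  71 160 152]
 [173 173  98 102  99  72  52  50  52  52 103  74  57  54  63  94  90  79
   74 142 154 151]
 [177  94 102  97  82  68  52  51  52  54  53  52  64 100  99  93  99  76
  136 155 154 153]
 [ 90  97  91  84  75  78  53  55  52  52  49  53  47 101  98  87 125 168
  155 155 152 152]
 [100 101  85  76  78  78  76  48  53  66  51  51  54  74  59  57 140 149
  162 152 152 153]
 [100  99  97  74  75  76  75  64  69  90  62  54  51  64  59  60 128 149
  150 131 153 155]
 [ 97 101 102  72  75  73  76  77  50  59  58  54  53  51  89 146 149 149
  152 153 151 157]
 [101  95  98  76  73 150 140  69 121  49  61  46  90 157 152 154 152 148
  124  84 100 154]]
```

>>> move_arm(
  targets=[
    {"dx": 0.16,"dy": 0.03,"dz": 0,"rx": 0,"ry": 0,"rz": 0},
    {"dx": 0,"dy": 0,"dz": 0,"rx": 0,"ry": 0,"rz": 0},
    {"dx": 0,"dy": 0,"dz": 0,"rx": 0,"ry": 0,"rz": 0},
    {"dx": 0,"dy": 0,"dz": 0,"rx": 0,"ry": 0,"rz": 0},
    {"dx": 0,"dy": 0,"dz": 0,"rx": 0,"ry": 0,"rz": 0},
    {"dx": 0,"dy": 0,"dz": 0,"rx": 0,"ry": 0,"rz": 0},
    {"dx": 0,"dy": 0,"dz": 0,"rx": 0,"ry": 0,"rz": 0},
    {"dx": 0,"dy": 0,"dz": 0,"rx": 0,"ry": 0,"rz": 0},
    {"dx": 0,"dy": 0,"dz": 0,"rx": 0,"ry": 0,"rz": 0},
    {"dx": 0,"dy": 0,"dz": 0,"rx": 0,"ry": 0,"rz": 0},
  ],
)

```text
t: 68.85
tcp_pos: [0.4513, -0.356, 0.1518]
tool_rot: [0.031, 1.0, -0.0, -0.004]
force: [-10.1, -2.8, 2.8]
finger_gap: -0.002
gripper_force: 5.1
```

>>> move_arm(
  targets=[
    {"dx": 0.16,"dy": 0.03,"dz": 0,"rx": 0,"ry": 0,"rz": 0},
    {"dx": 0,"dy": 0,"dz": 0,"rx": 0,"ry": 0,"rz": 0},
    {"dx": 0,"dy": 0,"dz": 0,"rx": 0,"ry": 0,"rz": 0},
    {"dx": 0,"dy": 0,"dz": 0,"rx": 0,"ry": 0,"rz": 0},
    {"dx": 0,"dy": 0,"dz": 0,"rx": 0,"ry": 0,"rz": 0},
    {"dx": 0,"dy": 0,"dz": 0,"rx": 0,"ry": 0,"rz": 0},
    {"dx": 0,"dy": 0,"dz": 0,"rx": 0,"ry": 0,"rz": 0},
    {"dx": 0,"dy": 0,"dz": 0,"rx": 0,"ry": 0,"rz": 0},
    {"dx": 0,"dy": 0,"dz": 0,"rx": 0,"ry": 0,"rz": 0},
    {"dx": 0,"dy": 0,"dz": 0,"rx": 0,"ry": 0,"rz": 0},
  ],
)

```text
t: 70.1
tcp_pos: [0.4516, -0.3559, 0.1518]
tool_rot: [0.03, 1.0, -0.0, -0.008]
force: [-19.6, -5.7, 7.5]
finger_gap: 0.0
gripper_force: 9.8
```

The lever is at its far stop. I'll back off, rise clear and verify.

>>> move_arm(
  targets=[
    {"dx": -0.7,"dy": -0.14,"dz": 0,"rx": 0,"ry": 0,"rz": 0},
    {"dx": -0.7,"dy": -0.14,"dz": 0,"rx": 0,"ry": 0,"rz": 0},
    {"dx": -0.6,"dy": -0.12,"dz": 0,"rx": 0,"ry": 0,"rz": 0},
    {"dx": 0,"dy": 0,"dz": 1,"rx": 0,"ry": 0,"rz": 0},
    {"dx": 0,"dy": 0,"dz": 1,"rx": 0,"ry": 0,"rz": 0},
    {"dx": 0,"dy": 0,"dz": 1,"rx": 0,"ry": 0,"rz": 0},
    {"dx": 0,"dy": 0,"dz": 1,"rx": 0,"ry": 0,"rz": 0},
    {"dx": 0,"dy": 0,"dz": 1,"rx": 0,"ry": 0,"rz": 0},
    {"dx": 0,"dy": 0,"dz": 1,"rx": 0,"ry": 0,"rz": 0},
    {"dx": 0,"dy": 0,"dz": 1,"rx": 0,"ry": 0,"rz": 0},
  ],
)

```text
t: 71.35
tcp_pos: [0.4085, -0.3646, 0.3276]
tool_rot: [0.031, 1.0, 0.0, 0.0]
force: [-0.3, -0.3, -0.3]
finger_gap: -0.0
gripper_force: 0.0
```

>>> move_arm(
  targets=[
    {"dx": 0,"dy": 1,"dz": 1,"rx": 0,"ry": 0,"rz": 0},
    {"dx": 0,"dy": 1,"dz": 0,"rx": 0,"ry": 0,"rz": 0},
    {"dx": 0,"dy": 1,"dz": 0,"rx": 0,"ry": 0,"rz": 0},
    {"dx": 0,"dy": 1,"dz": 0,"rx": 0,"ry": 0,"rz": 0},
    {"dx": 0,"dy": 1,"dz": 0,"rx": 0,"ry": 0,"rz": 0},
    {"dx": 0,"dy": 1,"dz": 0,"rx": 0,"ry": 0,"rz": 0},
    {"dx": 0,"dy": 1,"dz": 0,"rx": 0,"ry": 0,"rz": 0},
    {"dx": 0,"dy": 1,"dz": 0,"rx": 0,"ry": 0,"rz": 0},
    {"dx": 0,"dy": 1,"dz": 0,"rx": 0,"ry": 0,"rz": 0},
    {"dx": 0,"dy": 1,"dz": 0,"rx": 0,"ry": 0,"rz": 0},
  ],
)

```text
t: 72.6
tcp_pos: [0.408, -0.1127, 0.3509]
tool_rot: [0.031, 1.0, 0.0, -0.001]
force: [0.6, -0.2, 0.4]
finger_gap: 0.001
gripper_force: 0.0
```

```bash
python3 - <<'E'
from h import *
np.set_printoptions(precision=4,suppress=True)
print(sensors.sense()['tcp_pos'])
t,T=snap('top');s,S=snap('scene')
for im,m,(x0,x1,y0,y1) in((t,T,(395,430,195,245)),(s,S,(95,135,228,262))):
    mk=cv2.inRange(im[y0:y1,x0:x1],(0,0,0),(24,24,24));n,l,st,c=cv2.connectedComponentsWithStats(mk)
    for i in range(1,n):
        if st[i,4]>10: p=c[i]+[x0,y0];print(p,st[i],onz(m,*p,.162))
    # holder tabs/white on expected places: brightness at projected tab tops
    for y in(-.188,-.1085,-.0285): q=proj(m,(.5882+(y+.027)*.072,y,.267)).astype(int);print(q,im[q[1]-1:q[1]+2,q[0]-1:q[0]+2].min(2).mean())
E
```

```text
[ 0.408  -0.1127  0.3509]
[409.35 206.25] [12  9  6  5 20] [ 0.47  -0.356  0.162]
[354 162] 235.33333333333334
[325 161] 237.55555555555554
[295 159] 239.22222222222223
[205 219] 249.55555555555554
[242 211] 249.0
[278 203] 246.55555555555554
```

```bash
python3 -c "
from station import order
print(order.sign_off())"
```

```text
the job is handed in; nothing more can be done
None
```

The job is handed in at about 73 s. All three holders hang on their own bands, hooked on at the loading end and gripped below 25 N, and the blower was switched off first and back on at the end. The last camera check found the lever at its on stop and all three tabs where expected; the judge's verdict was not shown.

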